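# Pack the thumb planes and stow the tub

## Robot

A 7-joint arm with a two-finger parallel gripper is mounted at the origin on the work surface. World frame = base frame: x ahead of the robot, y to its left, z up, the work surface at z = 0. Lengths are in m, angles in rad, forces in N, time in s.
With the tool pointing down it reaches from about 0.4 to 0.75 m from the base axis. Payload 19.5 kg.
Tool frame: the origin (TCP) lies at the very end of the fingers, on their centre line; the grasp point (between the pads) lies 19 mm behind it; z points along the fingers, y is the line along which they close (so a half turn about z gives the same grasp; the last joint's range is limited). The gripper opens to 85 mm and grips with 20 to 120 N. Pads are 22 mm wide; open, the fingers measure 114 mm over their backs; the gripper's body (76 mm by 85 mm) begins 54 mm behind the grasp point. The pads swing forward as they close: fully open they stand 13 mm farther back than shut.
Start: joints at [1.195, 0.707, -0.028, 1.485, 0.022, 0.951, -0.075], TCP at [0.188, -0.543, 0.231] pointing down, gripper open.
Joint ranges: [-2.71, 2.71], [-0.32, 2.16], [-1.57, 1.52], [0, 2.45], [-1.46, 4.6], [0, 2.02], [-2.83, 2.83]. Speed limits (rad/s): [1.89, 1.89, 2.57, 2.57, 3.01, 3.01, 3.01].

## Interface

Orientations are given as a 3x3 rotation matrix whose columns are the frame's x, y, z axes.
In Python, from rig import get_obs, get_image, sign_off gives the robot as it stands. The module is installed in compiled form; this text tells all that it offers.
- The arm moves only by the shell command python3 -m jog 'ROWS'. ROWS is JSON, a list of rows, each an object of numbers: "dx", "dy", "dz": the shift along the tool's x, y, z in units of 50 mm (1.0 is 50 mm); "wx", "wy", "wz": the turn, a rotation vector about the tool's x, y, z in units of 6 degrees (1.0 is 6 degrees); "claw": the finger opening in mm, from 0 to 85.4. In form: [{"dx": .., "dy": .., "dz": .., "wx": .., "wy": .., "wz": .., "claw": ..}, ...]. A call has 1 to 12 rows; each row is the pose to reach, as a shift and turn from the pose commanded when the call began, along the tool's axes at that moment; what a row does not reach only later rows make up. A row lasts 1/8 s, in which the tool goes at most 62.5 mm and 10.7 degrees, less where a joint would pass 70% of its speed; a pose out of reach is approached as far as the arm can. A call with a gripper value outside its range is refused whole. The fingers move at their own pace and stop on an object; the grip force is fixed at half the most. Time passes only in rows, so rows that repeat a pose let the fingers close. It gives the time, the measured TCP pose, the force, the opening and the grip force at its end, in the units of the state.
- get_obs(): the state, without advancing time (a new reading comes with each control period).
- get_image(name): name is "scene" or "side" or "wrist"; returns a dict with "img" (384x512x3 uint8, blue, green, red), "depth" (384x512 float32, m along the optical axis (not along the pixel's ray), 0 where there is no reading), "vfov" (degrees; the focal length in pixels is half the picture's height over the tangent of half this angle, whatever the lens; pixels are square), "cx", "cy" (the principal point, pixels), "world_to_cam" (4x4, takes a point from world to camera coordinates); the wrist camera has in their place "T_tool_cam" (4x4, takes a point from camera to tool coordinates, whose origin is the TCP and whose axes are the flange's). Camera axes: x right, y down, z forward; pixel columns grow to the right and rows downward; lengths in m; the calibration is good to about 2 mm. The wrist camera is an equidistant fisheye: a pixel r from the principal point sees the ray r / f radians off the axis. A picture is of the moment at which its call begins: read the wrist's pose just before it.
- sign_off(): hands the job in; it is judged then, once.
The state is a dict: "time": time; "joints": joint angles; "qvel": joint speeds; "joint_efforts": joint torques, N m; "tcp_pos": TCP position; "tool_rot": TCP orientation; "force": force on the tool from outside, world axes, zero at the start; "torque": the same for the moment, N m; "grip_width": finger opening in m; "grasp_force": force on a finger pad.
Only numpy, scipy, OpenCV 4.12 (cv2) and the standard library are available. Lean on these libraries where they do the work, as an engineer would, in place of code of your own. Each camera call takes 0.05 s, during which the arm holds its last target. There are 200 camera calls.

## Task

Clear the two wooden offcuts from the top of the blue storage box into the red scrap tray, and set every brass thumb plane on the bench sole down in a pocket of its own in the grey tub. Then press the green lid fully home on the tub so that the catches at both ends snap over it. Last, nest the closed tub between the yellow rims on top of the storage box, never tipping it over and leaving the gouge and the glue jar where they are.

Things in the scene. Friction and masses are not known exactly. Their poses are not given: they have to be found in the camera images.
- plane0: small brass thumb plane, may be absent: solid block 38 long (x) x 26 wide (y) x 24 mm tall with parallel side faces, about 70 g; a steel blade and dark wood wedge lean out of its top, highest point 33 mm (these touch nothing). Origin: centre of its sole (underside), z up. Grip it across the 26 mm width. Starts sole down on the bench; all planes are alike, either way round is fine
- plane1: small brass thumb plane, may be absent: solid block 38 long (x) x 26 wide (y) x 24 mm tall with parallel side faces, about 70 g; a steel blade and dark wood wedge lean out of its top, highest point 33 mm (these touch nothing). Origin: centre of its sole (underside), z up. Grip it across the 26 mm width. Starts sole down on the bench; all planes are alike, either way round is fine
- plane2: small brass thumb plane, may be absent: solid block 38 long (x) x 26 wide (y) x 24 mm tall with parallel side faces, about 70 g; a steel blade and dark wood wedge lean out of its top, highest point 33 mm (these touch nothing). Origin: centre of its sole (underside), z up. Grip it across the 26 mm width. Starts sole down on the bench; all planes are alike, either way round is fine
- plane3: small brass thumb plane, may be absent: solid block 38 long (x) x 26 wide (y) x 24 mm tall with parallel side faces, about 70 g; a steel blade and dark wood wedge lean out of its top, highest point 33 mm (these touch nothing). Origin: centre of its sole (underside), z up. Grip it across the 26 mm width. Starts sole down on the bench; all planes are alike, either way round is fine
- plane4: small brass thumb plane, may be absent: solid block 38 long (x) x 26 wide (y) x 24 mm tall with parallel side faces, about 70 g; a steel blade and dark wood wedge lean out of its top, highest point 33 mm (these touch nothing). Origin: centre of its sole (underside), z up. Grip it across the 26 mm width. Starts sole down on the bench; all planes are alike, either way round is fine
- tub: loose grey plastic tub, 244 long (x) x 40 wide (y) x 16 mm high, 0.16 kg empty; origin centre of underside, z up. Floor and walls 3 mm; three 2 mm dividers, as high as the walls, make one row of five open pockets. At both ends (x 122 to 142 mm) brackets 44 mm wide, 8 mm above the underside, carry an orange catch and two funnel cheeks, up to 37 mm high
- pocket0 (a point): centre of the floor (3 mm above the tub's underside) of the pocket at tub x = -96 mm; each pocket is 46 mm (x) by 34 mm (y)
- pocket1 (a point): centre of the floor (3 mm above the tub's underside) of the pocket at tub x = -48 mm; each pocket is 46 mm (x) by 34 mm (y)
- pocket2 (a point): centre of the floor (3 mm above the tub's underside) of the pocket at tub x = 0 mm; each pocket is 46 mm (x) by 34 mm (y)
- pocket3 (a point): centre of the floor (3 mm above the tub's underside) of the pocket at tub x = 48 mm; each pocket is 46 mm (x) by 34 mm (y)
- pocket4 (a point): centre of the floor (3 mm above the tub's underside) of the pocket at tub x = 96 mm; each pocket is 46 mm (x) by 34 mm (y)
- catch0 (a joint): spring catch at the tub's +x end, m: 0 at rest, grows to 0.009 as it is pushed outward. A lid lowered straight (2 mm off-centre is drawn in) stops on the catches about 12 mm too high and must be pushed down, about 12 N in all at its middle, 5 N at one end; the catches spread by 3.5 mm, then spring back to 0 over its tabs
- catch1 (a joint): the same catch at the tub's -x end
- lid: loose green plastic lid, a deep cap open below, 244 long (x) x 40 wide (y) x 24 mm tall, 70 g, flat top, parallel sides; at the foot of each end a tab 24 wide, 4 thick sticks out 7 mm. Origin: centre of its lower edge, z up; starts right way up on the bench. Fits the tub either way round; home, it rests on the tub's rim, its sides flush with the tub's
- lid_end0 (a point): point level with the lid's lower edge, at lid x = +124 mm; 16 mm above the tub's underside when the lid is home. The closed tub is 40 mm high and 40 mm wide and can be carried by its sides, gripped at mid-length
- lid_end1 (a point): the same at lid x = -124 mm
- store: fixed blue storage box with a black lid, 274 long (x) x 74 wide (y) x 40 mm high; origin centre of underside. On its flat top, yellow corner rims 6 mm high enclose a nest of 254 by 49 mm for the tub's underside; the long-side rims run only from 93 to 131 mm either side of the middle, so fingers have room at the middle
- nest (a point): centre of the nest on the box's top, 40 mm above the bench; x along the nest's length. The tub may lie in it either way round
- gouge: bystander: loose gouge, wood handle 120 x 26 mm and steel blade 120 mm along its x, origin underneath the ferrule between them
- offcut0: loose pale wooden offcut, 44 long (x) x 24 wide (y) x 22 mm tall, 30 g, origin centre of underside; starts lying in the nest on the storage box, in its way
- offcut1: loose pale wooden offcut, 44 long (x) x 24 wide (y) x 22 mm tall, 30 g, origin centre of underside; starts lying in the nest on the storage box, in its way
- scrap_tray: fixed red open tray, 100 (x) x 120 (y) x 25 mm high, 3 mm walls and floor, origin centre of underside: the offcuts go in here
- glue_jar: bystander: loose amber jar, 60 mm across, 75 mm high, origin centre of underside

How it is judged:
On the way, in this order (a step that is already met when the one before it is completed fails the run):
1. every plane present stands sole down in its own pocket of the tub (x of plane0 in the frame of tub between -0.12 and 0.12 m and y of plane0 in the frame of tub between -0.012 and 0.012 m and z of plane0 in the frame of tub between 0.0005 and 0.0065 m and angle between each of plane0, plane1, plane2, plane3, plane4's own z axis and vertical below 0.15 rad and x of plane1 in the frame of tub between -0.12 and 0.12 m and y of plane1 in the frame of tub between -0.012 and 0.012 m and z of plane1 in the frame of tub between 0.0005 and 0.0065 m and x of plane2 in the frame of tub between -0.12 and 0.12 m and y of plane2 in the frame of tub between -0.012 and 0.012 m and z of plane2 in the frame of tub between 0.0005 and 0.0065 m and x of plane3 in the frame of tub between -0.12 and 0.12 m and y of plane3 in the frame of tub between -0.012 and 0.012 m and z of plane3 in the frame of tub between 0.0005 and 0.0065 m and x of plane4 in the frame of tub between -0.12 and 0.12 m and y of plane4 in the frame of tub between -0.012 and 0.012 m and z of plane4 in the frame of tub between 0.0005 and 0.0065 m), for 0.2 s.
2. the lid is snapped home on the loaded tub at both ends (all of step 1 and z of lid_end0 in the frame of tub between 0.0135 and 0.0185 m and z of lid_end1 in the frame of tub between 0.0135 and 0.0185 m and x of lid in the frame of tub between -0.005 and 0.005 m and y of lid in the frame of tub between -0.005 and 0.005 m), for 0.2 s.
3. the closed tub lies in the nest on the storage box (x of tub in the frame of nest between -0.009 and 0.009 m and y of tub in the frame of nest between -0.009 and 0.009 m and z of tub in the frame of nest between -0.003 and 0.003 m and angle between the x axis of tub and the x axis of store, either way round below 0.1 rad and angle between tub's own z axis and vertical below 0.05 rad and linear speed of each of tub, lid below 0.02 m/s and z of lid_end0 in the frame of tub between 0.0135 and 0.0185 m and z of lid_end1 in the frame of tub between 0.0135 and 0.0185 m and x of lid in the frame of tub between -0.005 and 0.005 m and y of lid in the frame of tub between -0.005 and 0.005 m), for 0.2 s.
At the end, for the whole second after the job is handed in: offcuts in the tray; planes present are sole down in the tub (0.5 to 6.5 mm up, tilt < 0.15 rad); both lid ends 13.5 to 18.5 mm above its underside, lid centred to 5 mm; tub flat in the nest (x, y to 9 mm, height to 3 mm, yaw to 0.1 rad, tilt < 0.05 rad); at rest (all of step 1 and all of step 3 and x of offcut0 in the frame of scrap_tray between -0.05 and 0.05 m and y of offcut0 in the frame of scrap_tray between -0.06 and 0.06 m and z of offcut0 in the frame of scrap_tray between -0.005 and 0.04 m and x of offcut1 in the frame of scrap_tray between -0.05 and 0.05 m and y of offcut1 in the frame of scrap_tray between -0.06 and 0.06 m and z of offcut1 in the frame of scrap_tray between -0.005 and 0.04 m); the robot touches nothing.
It fails at once if a bystander (gouge or glue jar) is moved more than 3 cm (distance of any of gouge, glue_jar from where it was at the start of the episode above 0.03 m).
It fails at once if the tub is tipped more than 45 degrees (angle between tub's own z axis and vertical above 0.785 rad).
Of plane0, plane1, plane2, plane3, plane4 only 3 to 5 are there at a start; the rules pass over those that are not, and their reading is None.
At some moment in a run one of plane0, plane1, plane2, plane3, plane4, lid may be knocked a few centimetres aside while the robot is not near it.
It also fails if it takes over 210 s, if anything falls off the work surface, if the arm or the gripper's body presses on something with over 40 N, if the wrist force passes 120 N, or if a joint passes its speed limit or range.

## Working session

There is one attempt and no reset: what is moved stays moved. The work goes in short steps, Python scripts to look and compute and a shell command to move; the robot and the scene stay as the last step left them, time stands still between calls to the robot, and variables do not carry over. Pictures are saved under pics/ and viewed, at most 14 in all, crops included, and the job is handed in when it is done.

```bash
mkdir -p pics; cat > h.py <<'E'
import numpy as np,cv2
from rig import get_obs,get_image
def grab(n):
    o=get_obs(); d=get_image(n); d['obs']=o; d['name']=n
    d['f']=d['img'].shape[0]/2/np.tan(np.radians(d['vfov'])/2)
    if n=='wrist':
        T=np.eye(4);T[:3,:3]=o['tool_rot'];T[:3,3]=o['tcp_pos'];d['c2w']=T@d['T_tool_cam']
    else: d['c2w']=np.linalg.inv(d['world_to_cam'])
    return d
def rays(d,uv):
    uv=np.atleast_2d(np.array(uv,float));x=(uv-[d['cx'],d['cy']])/d['f']
    if d['name']=='wrist':
        r=np.linalg.norm(x,axis=1,keepdims=True);s=np.where(r>1e-9,np.sin(r)/np.maximum(r,1e-9),1)
        return np.hstack([x*s,np.cos(r)])
    return np.hstack([x,np.ones((len(x),1))])
def onplane(d,uv,z):
    R=d['c2w'][:3,:3];t=d['c2w'][:3,3];w=rays(d,uv)@R.T
    return t+w*((z-t[2])/w[:,2])[:,None]
def cloud(d):
    H,W=d['depth'].shape;v,u=np.mgrid[:H,:W]
    r=rays(d,np.c_[u.ravel(),v.ravel()]);z=d['depth'].ravel()
    p=r/r[:,2:3]*z[:,None]
    P=p@d['c2w'][:3,:3].T+d['c2w'][:3,3];P[z==0]=np.nan
    return P.reshape(H,W,3)
def rect(xy):
    (c,s,a)=cv2.minAreaRect(np.float32(xy*1000));
    if s[0]<s[1]: s=s[::-1];a+=90
    return np.round(c,1),np.round(s,1),round((a+90)%180-90,1)
E
cat > look.py <<'E'
from h import *
import sys
o=get_obs();print(o['time'],np.round(o['tcp_pos'],4),np.round(o['tool_rot'],3).tolist(),np.round(o['joints'],3))
for n in sys.argv[2:]:
    d=grab(n);print(n,d['f'],d['cx'],d['cy'],np.round(d['c2w'],3).tolist());cv2.imwrite(f'pics/{sys.argv[1]}_{n}.png',d['img']);np.save(f'{n}.npy',d,allow_pickle=True)
E
python3 look.py a scene side wrist
```

```text
0.0 [ 0.1883 -0.543   0.2308] [[0.945, 0.328, -0.0], [0.328, -0.945, 0.001], [-0.0, -0.001, -1.0]] [ 1.195  0.707 -0.028  1.485  0.022  0.951 -0.076]
scene 500.0377198720285 262.47268880682003 188.77165476739032 [[0.559, 0.607, -0.565, 1.258], [0.829, -0.412, 0.379, -0.471], [-0.003, -0.68, -0.733, 0.922], [0.0, 0.0, 0.0, 1.0]]
side 474.90282828786917 253.3649405969408 202.20452076755763 [[-0.964, -0.186, 0.188, 0.302], [-0.264, 0.652, -0.711, 0.972], [0.01, -0.735, -0.678, 1.009], [0.0, 0.0, 0.0, 1.0]]
wrist 297.3186396354542 254.2722247208387 191.92824822040612 [[0.327, -0.902, -0.282, 0.26], [-0.945, -0.312, -0.097, -0.518], [-0.0, 0.298, -0.954, 0.373], [0.0, 0.0, 0.0, 1.0]]
```

View pics/a_scene.png

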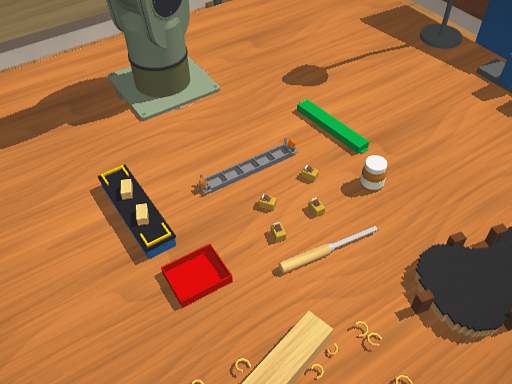

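View pics/a_side.png

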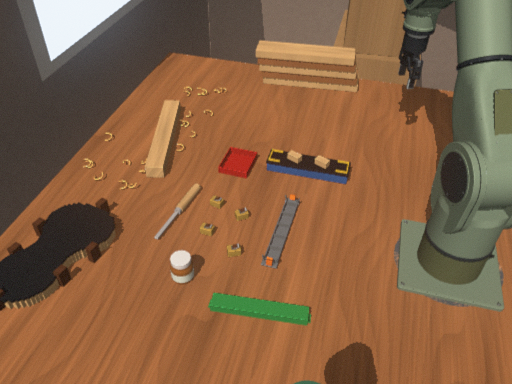

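The pictures show four planes, at scene pixels (267,203), (310,174), (316,207) and (278,232). The tub is at (250,168), the lid at (333,125), the store at (137,210) with offcuts at (126,188) and (142,214), and the tray at (197,275). Next I cluster the depth by height.

```bash
cat > meas.py <<'E'
from h import *
for n in ['scene','side']:
    d=np.load(n+'.npy',allow_pickle=True).item();P=cloud(d);hsv=cv2.cvtColor(d['img'],cv2.COLOR_BGR2HSV)
    ok=(P[...,2]>0.008)&(P[...,2]<0.1)&(P[...,0]>0.2)&(P[...,0]<0.95)&(abs(P[...,1])<0.6)
    nl,L,st,c=cv2.connectedComponentsWithStats(ok.astype('uint8'))
    print(n)
    for i in range(1,nl):
        if st[i,4]<25: continue
        q=P[L==i];zt=np.percentile(q[:,2],97);h=np.median(hsv[L==i],0)
        print(np.round(c[i]),st[i,4],'all',*rect(q[:,:2]),'zt',round(zt*1e3),'hsv',h)
    g=[('lid',(50,100,50),(75,255,255),.016,.03),('store',(100,100,30),(125,255,255),0.005,.045),('yel',(22,150,120),(32,255,255),.042,.05),('orange',(4,180,120),(12,255,255),.01,.045),('red',(0,220,80),(4,255,255),.018,.03),('off',(10,40,150),(25,140,255),.055,.07)]
    for nm,lo,hi,a,b in g:
        m=(cv2.inRange(hsv,lo,hi)>0)&(P[...,2]>a)&(P[...,2]<b)&(P[...,0]>0.2)&(P[...,0]<0.95)
        if m.sum()>8:
            print(nm,m.sum(),*rect(P[m][:,:2]),np.round(np.median(P[m],0),3))
E
python3 meas.py
```

```text
scene
[333. 125.] 1111 all [460.5 295.5] [250.2  47.8] 5.8 zt 27 hsv [ 71. 241. 180.]
[246. 166.] 843 all [469.4  14.4] [284.7  48.9] 88.3 zt 34 hsv [ 15.   6. 115.]
[374. 172.] 748 all [688.9 239.6] [58.3 57.4] -8.6 zt 77 hsv [ 16.  27. 161.]
[137. 210.] 3163 all [ 449.7 -291.4] [278.7  75. ] 0.5 zt 62 hsv [116.  43.  46.]
[310. 172.] 167 all [580.2 127.4] [38.5 31.6] 26.1 zt 32 hsv [ 20. 179. 146.]
[268. 201.] 195 all [600.6 -16.7] [38.3 29.6] 35.7 zt 32 hsv [ 20. 179. 151.]
[316. 206.] 196 all [679.6  70.7] [41.5 27.2] -3.6 zt 31 hsv [ 20.  178.5 141.5]
[278. 231.] 205 all [689.6 -48.2] [39.8 26.9] -16.0 zt 32 hsv [ 20. 178. 149.]
[319. 251.] 906 all [790.1  22.4] [249.3  26.2] 81.9 zt 27 hsv [ 17. 124. 224.]
[438. 249.] 547 all [936.2 194.9] [145.2  27.6] 90.0 zt 52 hsv [12. 14. 54.]
[197. 273.] 773 all [ 683.6 -257.9] [121.2 103.4] 87.9 zt 27 hsv [  2. 235. 142.]
[292. 341.] 1440 all [ 946.6 -210.8] [193.3  51.8] -75.8 zt 47 hsv [ 20. 126. 240.]
[238. 364.] 48 all [ 904.2 -289.7] [29.4 14.5] -36.0 zt 19 hsv [ 19.5 174.5 243. ]
[196. 381.] 31 all [ 886.6 -370. ] [19.7  8.3] 64.5 
[... 948 characters left out ...]
7 27.5] 32.3 zt 30 hsv [ 18. 160. 148.]
[101. 241.] 500 all [935.6 200.5] [146.   28.7] -89.6 zt 51 hsv [ 11. 125.  56.]
[207. 228.] 129 all [677.2  75.5] [37.8 30.1] -8.0 zt 32 hsv [ 18. 159. 163.]
[234. 249.] 140 all [578.8 134. ] [36.3 29. ] 16.7 zt 31 hsv [ 19. 160. 154.]
[181. 267.] 642 all [684.5 250.6] [57.3 56.3] -14.0 zt 77 hsv [ 15.  34. 193.]
[260. 308.] 1640 all [461.2 299.8] [243.1  44.5] 5.8 zt 27 hsv [ 62. 140. 139.]
lid 1455 [461.2 299.8] [243.1  44.5] 5.8 [0.459 0.301 0.023]
store 418 [ 448.6 -253.8] [265.7  16.7] 0.4 [ 0.44  -0.254  0.017]
orange 94 [ 557.8 -106.4] [539.4 182.3] -54.2 [ 0.48  -0.12   0.024]
off 343 [ 564.3 -597.3] [1759.9  431.9] 83.7 [ 0.492 -0.823  0.063]
```

```bash
cat > off.py <<'E'
from h import *
for n in ['scene','side']:
    d=np.load(n+'.npy',allow_pickle=True).item();P=cloud(d)
    ok=(P[...,2]>0.055)&(P[...,2]<0.07)&(P[...,0]>0.3)&(P[...,0]<0.6)&(abs(P[...,1]+.29)<0.06)
    nl,L,st,c=cv2.connectedComponentsWithStats(ok.astype('uint8'))
    for i in range(1,nl):
        if st[i,4]>15: q=P[L==i];print(n,*rect(q[:,:2]),np.median(q[:,2]))
E
python3 off.py
cat > plan.py <<'E'
# python3 plan.py x y z yaw [x y z yaw ...] (mm,deg): offsets from the present pose, tool down
import sys;from h import *
from scipy.spatial.transform import Rotation as Ro
o=get_obs();R=o['tool_rot'];p=o['tcp_pos'];a=np.array(list(map(float,sys.argv[1:]))).reshape(-1,4)
for x,y,z,w in a:
    t=np.radians(w);best=None
    for k in (0,np.pi):
        c,s=np.cos(t+k),np.sin(t+k);G=np.array([[c,s,0],[s,-c,0],[0,0,-1]]).T if 0 else np.array([[c,s,0],[s,-c,0],[0,0,-1.]])
        v=np.degrees(Ro.from_matrix(R.T@G).as_rotvec())/6
        print('yaw',round(w+np.degrees(k)),'d',np.round(R.T@(np.array([x,y,z])/1e3-p)/.05,3),'w',np.round(v,3))
print('now',o['time'],np.round(p*1e3,1),'yaw',np.degrees(np.arctan2(R[1,0],R[0,0])).round(1),'j7',o['joints'][6].round(2),'grip',round(o['grip_width']*1e3,1),round(o['grasp_force'],1),'F',np.round(o['force'],1))
E
python3 plan.py 440 -290 200 0
```

```text
scene [ 403.7 -289.2] [46.5 23.9] -27.6 0.061143227047341875
scene [ 496.8 -291.9] [46.7 24.6] -22.3 0.06088248632011928
side [ 496.8 -287.2] [47.4 29.8] -23.8 0.059617261333066884
side [ 403.1 -285. ] [45.6 31.9] -24.4 0.05958293919302671
yaw 0 d [ 6.414 -3.132  0.621] w [-8.000e-03  2.000e-03  3.188e+00]
yaw 180 d [ 6.414 -3.132  0.621] w [-2.0000e-03 -1.1000e-02 -2.6812e+01]
now 0.15 [ 188.3 -543.1  230.9] yaw 19.1 j7 -0.08 grip 85.7 0.0 F [0.3 0.9 0.1]
```

```bash
python3 -m jog '[{"dx":5.75,"dy":-3.41,"dz":1.0,"wz":7.35,"claw":60},{"dx":5.75,"dy":-3.41,"dz":1.0,"wz":7.35,"claw":60},{"dx":5.75,"dy":-3.41,"dz":1.0,"wz":7.35,"claw":60},{"dx":5.75,"dy":-3.41,"dz":1.0,"wz":7.35,"claw":60},{"dx":5.75,"dy":-3.41,"dz":1.0,"wz":7.35,"claw":60},{"dx":5.75,"dy":-3.41,"dz":1.0,"wz":7.35,"claw":60},{"dx":5.75,"dy":-3.41,"dz":1.0,"wz":7.35,"claw":60},{"dx":5.75,"dy":-3.41,"dz":1.0,"wz":7.35,"claw":60},{"dx":5.75,"dy":-3.41,"dz":1.0,"wz":7.35,"claw":60}]'; python3 look.py b wrist; python3 - <<'E'
from h import *
d=np.load('wrist.npy',allow_pickle=True).item();P=cloud(d)
ok=(P[...,2]>0.055)&(P[...,2]<0.07)
nl,L,st,c=cv2.connectedComponentsWithStats(ok.astype('uint8'))
for i in range(1,nl):
    if st[i,4]>50: q=P[L==i];print(c[i],*rect(q[:,:2]),np.median(q[:,2]))
E
python3 plan.py 404 -289 65 -25
```

```text
0.15 [ 0.1883 -0.5431  0.2309] [[0.945, 0.328, -0.0], [0.328, -0.945, 0.001], [-0.0, -0.001, -1.0]] [ 1.195  0.707 -0.028  1.485  0.022  0.951 -0.075]
wrist 297.3186396354542 254.2722247208387 191.92824822040612 [[0.327, -0.902, -0.282, 0.26], [-0.945, -0.312, -0.098, -0.518], [0.0, 0.298, -0.954, 0.373], [0.0, 0.0, 0.0, 1.0]]
yaw -25 d [ 5.74  -3.386  3.323] w [-6.000e-03  2.000e-03  7.354e+00]
yaw 155 d [ 5.74  -3.386  3.323] w [-3.0000e-03 -8.0000e-03 -2.2646e+01]
now 0.2 [ 188.4 -543.1  231. ] yaw 19.1 j7 -0.08 grip 85.4 0.0 F [0.1 0.3 0.9]invalid input
```

View pics/b_wrist.png

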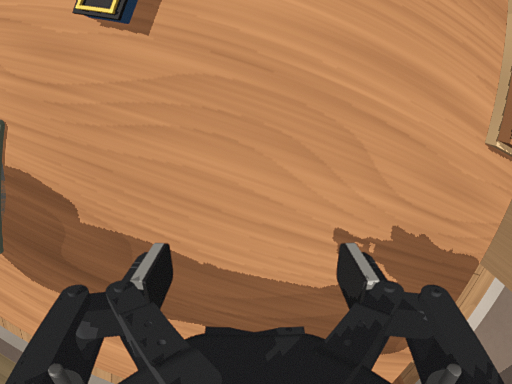

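The move was refused, probably because every row needs all its keys. The picture shows only the start pose, with the store's corner at (100,5).

```bash
python3 -m jog '[{"dx":5.75,"dy":-3.41,"dz":1.0,"wx":0,"wy":0,"wz":7.35,"claw":60},{"dx":5.75,"dy":-3.41,"dz":1.0,"wx":0,"wy":0,"wz":7.35,"claw":60},{"dx":5.75,"dy":-3.41,"dz":1.0,"wx":0,"wy":0,"wz":7.35,"claw":60},{"dx":5.75,"dy":-3.41,"dz":1.0,"wx":0,"wy":0,"wz":7.35,"claw":60},{"dx":5.75,"dy":-3.41,"dz":1.0,"wx":0,"wy":0,"wz":7.35,"claw":60},{"dx":5.75,"dy":-3.41,"dz":1.0,"wx":0,"wy":0,"wz":7.35,"claw":60},{"dx":5.75,"dy":-3.41,"dz":1.0,"wx":0,"wy":0,"wz":7.35,"claw":60},{"dx":5.75,"dy":-3.41,"dz":1.0,"wx":0,"wy":0,"wz":7.35,"claw":60},{"dx":5.75,"dy":-3.41,"dz":1.0,"wx":0,"wy":0,"wz":7.35,"claw":60}]'; python3 look.py c wrist; cat > woff.py <<'E'
from h import *
d=np.load('wrist.npy',allow_pickle=True).item();P=cloud(d)
ok=(P[...,2]>0.055)&(P[...,2]<0.07)
nl,L,st,c=cv2.connectedComponentsWithStats(ok.astype('uint8'))
for i in range(1,nl):
    if st[i,4]>50: q=P[L==i];print(c[i],*rect(q[:,:2]),np.median(q[:,2]))
E
python3 woff.py
python3 plan.py 404 -289 65 -25
```

```text
time: 1.32
tcp_pos: [0.4035, -0.2888, 0.1814]
tool_rot: [[0.906, -0.424, 0.0], [-0.424, -0.906, -0.0], [0.0, 0.0, -1.0]]
force: [-0.3, -0.0, -1.0]
grip_width: 0.0599
grasp_force: 0.0
1.325 [ 0.4035 -0.2888  0.1814] [[0.906, -0.424, 0.0], [-0.424, -0.906, -0.0], [0.0, 0.0, -1.0]] [ 0.419  0.681  0.247  1.839 -0.257  0.652 -1.19 ]
wrist 297.3186396354542 254.2722247208387 191.92824822040612 [[-0.424, -0.864, -0.27, 0.473], [-0.905, 0.406, 0.125, -0.321], [0.001, 0.297, -0.955, 0.324], [0.0, 0.0, 0.0, 1.0]]
[211.88135593  92.45467944] [ 496.9 -291.2] [44.3 24.8] -23.4 0.061560201655035285
[254.38448707 184.34195163] [ 404.2 -289.1] [42.6 23.7] -24.4 0.061451745599412466
yaw -25 d [9.000e-03 1.000e-03 2.328e+00] w [ 0.001 -0.001 -0.01 ]
yaw 155 d [9.000e-03 1.000e-03 2.328e+00] w [-2.000e-03 -2.000e-03  2.999e+01]
now 1.375 [ 403.6 -288.7  181.4] yaw -25.1 j7 -1.19 grip 59.8 0.0 F [ 0.   0.6 -0.1]
```

```bash
python3 -m jog '[{"dx":0,"dy":0,"dz":1.6,"wx":0,"wy":0,"wz":0,"claw":50},{"dx":0,"dy":0,"dz":2.7,"wx":0,"wy":0,"wz":0,"claw":50},{"dx":0,"dy":0,"dz":2.7,"wx":0,"wy":0,"wz":0,"claw":50},{"dx":0,"dy":0,"dz":2.7,"wx":0,"wy":0,"wz":0,"claw":50},{"dx":0,"dy":0,"dz":2.7,"wx":0,"wy":0,"wz":0,"claw":10},{"dx":0,"dy":0,"dz":2.7,"wx":0,"wy":0,"wz":0,"claw":10},{"dx":0,"dy":0,"dz":2.7,"wx":0,"wy":0,"wz":0,"claw":10},{"dx":0,"dy":0,"dz":2.7,"wx":0,"wy":0,"wz":0,"claw":10}]'
```

```text
time: 2.38
tcp_pos: [0.405, -0.2885, 0.0484]
tool_rot: [[0.906, -0.422, 0.003], [-0.422, -0.906, -0.002], [0.003, 0.0, -1.0]]
force: [-1.9, 1.5, 20.6]
grip_width: 0.0226
grasp_force: 58.5
```

```bash
python3 -m jog '[{"dx":0,"dy":0,"dz":-1.0,"wx":0,"wy":0,"wz":0,"claw":10},{"dx":0,"dy":0,"dz":-1.6,"wx":0,"wy":0,"wz":0,"claw":10},{"dx":5.0,"dy":-2.47,"dz":-1.6,"wx":0,"wy":0,"wz":0,"claw":10},{"dx":5.0,"dy":-2.47,"dz":-1.6,"wx":0,"wy":0,"wz":0,"claw":10},{"dx":5.0,"dy":-2.47,"dz":-1.6,"wx":0,"wy":0,"wz":0,"claw":10},{"dx":5.0,"dy":-2.47,"dz":-1.6,"wx":0,"wy":0,"wz":0,"claw":10},{"dx":5.0,"dy":-2.47,"dz":-1.6,"wx":0,"wy":0,"wz":0,"claw":10},{"dx":5.0,"dy":-2.47,"dz":-1.6,"wx":0,"wy":0,"wz":0,"claw":10},{"dx":5.0,"dy":-2.47,"dz":-1.6,"wx":0,"wy":0,"wz":0,"claw":10}]'
python3 -m jog '[{"dx":0,"dy":0,"dz":1.2,"wx":0,"wy":0,"wz":0,"claw":10},{"dx":0,"dy":0,"dz":1.96,"wx":0,"wy":0,"wz":0,"claw":10},{"dx":0,"dy":0,"dz":1.96,"wx":0,"wy":0,"wz":0,"claw":10},{"dx":0,"dy":0,"dz":1.96,"wx":0,"wy":0,"wz":0,"claw":50},{"dx":0,"dy":0,"dz":1.96,"wx":0,"wy":0,"wz":0,"claw":50},{"dx":0,"dy":0,"dz":0,"wx":0,"wy":0,"wz":0,"claw":60},{"dx":0,"dy":0,"dz":0,"wx":0,"wy":0,"wz":0,"claw":60},{"dx":0,"dy":0,"dz":0,"wx":0,"wy":0,"wz":0,"claw":60}]'
python3 plan.py 497 -291 126 -23.5
```

```text
time: 3.5
tcp_pos: [0.6824, -0.2817, 0.1271]
tool_rot: [[0.906, -0.423, -0.0], [-0.423, -0.906, -0.0], [-0.0, 0.0, -1.0]]
force: [-0.1, -0.6, -0.3]
grip_width: 0.022
grasp_force: 60.3
time: 4.5
tcp_pos: [0.6842, -0.2822, 0.1308]
tool_rot: [[0.907, -0.422, 0.006], [-0.422, -0.907, -0.002], [0.006, -0.0, -1.0]]
force: [-0.1, 0.1, -0.2]
grip_width: 0.0596
grasp_force: 0.0
yaw -24 d [-3.322  1.739  0.075] w [-0.002 -0.058 -0.244]
yaw 156 d [-3.322  1.739  0.075] w [-9.0000e-02  3.0000e-03  2.9756e+01]
now 4.5 [ 684.2 -282.2  130.8] yaw -25.0 j7 -1.5 grip 59.6 0.0 F [-0.1  0.1 -0.2]
```

```bash
python3 -m jog '[{"dx":-3.32,"dy":1.74,"dz":0,"wx":0,"wy":0,"wz":-0.2,"claw":50},{"dx":-3.32,"dy":1.74,"dz":0,"wx":0,"wy":0,"wz":-0.2,"claw":50},{"dx":-3.32,"dy":1.74,"dz":0,"wx":0,"wy":0,"wz":-0.2,"claw":50},{"dx":-3.32,"dy":1.74,"dz":0,"wx":0,"wy":0,"wz":-0.2,"claw":50},{"dx":-3.32,"dy":1.74,"dz":0,"wx":0,"wy":0,"wz":-0.2,"claw":50},{"dx":-3.32,"dy":1.74,"dz":1.2,"wx":0,"wy":0,"wz":-0.2,"claw":50},{"dx":-3.32,"dy":1.74,"dz":1.56,"wx":0,"wy":0,"wz":-0.2,"claw":50},{"dx":-3.32,"dy":1.74,"dz":1.56,"wx":0,"wy":0,"wz":-0.2,"claw":50},{"dx":-3.32,"dy":1.74,"dz":1.56,"wx":0,"wy":0,"wz":-0.2,"claw":10},{"dx":-3.32,"dy":1.74,"dz":1.56,"wx":0,"wy":0,"wz":-0.2,"claw":10},{"dx":-3.32,"dy":1.74,"dz":1.56,"wx":0,"wy":0,"wz":-0.2,"claw":10},{"dx":-3.32,"dy":1.74,"dz":1.56,"wx":0,"wy":0,"wz":-0.2,"claw":10}]'
python3 -m jog '[{"dx":0,"dy":0,"dz":-1.0,"wx":0,"wy":0,"wz":0,"claw":10},{"dx":0,"dy":0,"dz":-1.6,"wx":0,"wy":0,"wz":0,"claw":10},{"dx":2.88,"dy":-2.62,"dz":-1.6,"wx":0,"wy":0,"wz":0,"claw":10},{"dx":2.88,"dy":-2.62,"dz":-1.6,"wx":0,"wy":0,"wz":0,"claw":10},{"dx":2.88,"dy":-2.62,"dz":-1.6,"wx":0,"wy":0,"wz":0,"claw":10},{"dx":2.88,"dy":-2.62,"dz":-1.6,"wx":0,"wy":0,"wz":0,"claw":10},{"dx":2.88,"dy":-2.62,"dz":-1.6,"wx":0,"wy":0,"wz":0,"claw":10},{"dx":2.88,"dy":-2.62,"dz":-1.6,"wx":0,"wy":0,"wz":0,"claw":10}]'
python3 -m jog '[{"dx":0,"dy":0,"dz":1.2,"wx":0,"wy":0,"wz":0,"claw":10},{"dx":0,"dy":0,"dz":1.96,"wx":0,"wy":0,"wz":0,"claw":10},{"dx":0,"dy":0,"dz":1.96,"wx":0,"wy":0,"wz":0,"claw":10},{"dx":0,"dy":0,"dz":1.96,"wx":0,"wy":0,"wz":0,"claw":50},{"dx":0,"dy":0,"dz":1.96,"wx":0,"wy":0,"wz":0,"claw":50},{"dx":0,"dy":0,"dz":0,"wx":0,"wy":0,"wz":0,"claw":60},{"dx":0,"dy":0,"dz":-2,"wx":0,"wy":0,"wz":0,"claw":60},{"dx":0,"dy":0,"dz":-2,"wx":0,"wy":0,"wz":0,"claw":60}]'
python3 plan.py 600 20 230 88
```

```text
time: 6.0
tcp_pos: [0.4965, -0.2907, 0.0501]
tool_rot: [[0.915, -0.403, 0.002], [-0.403, -0.915, -0.001], [0.002, 0.0, -1.0]]
force: [-1.2, 1.2, 10.9]
grip_width: 0.0223
grasp_force: 59.5
time: 7.0
tcp_pos: [0.6796, -0.2292, 0.1291]
tool_rot: [[0.915, -0.404, 0.0], [-0.404, -0.915, -0.0], [0.0, 0.0, -1.0]]
force: [0.3, -0.2, -0.2]
grip_width: 0.0225
grasp_force: 59.2
time: 8.0
tcp_pos: [0.6802, -0.2286, 0.2216]
tool_rot: [[0.915, -0.403, 0.002], [-0.403, -0.915, -0.001], [0.002, -0.0, -1.0]]
force: [0.9, -0.4, -0.1]
grip_width: 0.0599
grasp_force: 0.0
yaw 88 d [-3.472 -3.902 -0.175] w [ 1.700e-02 -1.300e-02 -1.863e+01]
yaw 268 d [-3.472 -3.902 -0.175] w [-1.100e-02 -1.500e-02  1.137e+01]
now 8.0 [ 680.2 -228.6  221.6] yaw -23.8 j7 -1.54 grip 59.9 0.0 F [ 0.9 -0.4 -0.1]
```

```bash
python3 -m jog '[{"dx":-3.47,"dy":-3.9,"dz":-0.2,"wx":0,"wy":0,"wz":-18.6,"claw":60},{"dx":-3.47,"dy":-3.9,"dz":-0.2,"wx":0,"wy":0,"wz":-18.6,"claw":60},{"dx":-3.47,"dy":-3.9,"dz":-0.2,"wx":0,"wy":0,"wz":-18.6,"claw":60},{"dx":-3.47,"dy":-3.9,"dz":-0.2,"wx":0,"wy":0,"wz":-18.6,"claw":60},{"dx":-3.47,"dy":-3.9,"dz":-0.2,"wx":0,"wy":0,"wz":-18.6,"claw":60},{"dx":-3.47,"dy":-3.9,"dz":-0.2,"wx":0,"wy":0,"wz":-18.6,"claw":60},{"dx":-3.47,"dy":-3.9,"dz":-0.2,"wx":0,"wy":0,"wz":-18.6,"claw":60},{"dx":-3.47,"dy":-3.9,"dz":-0.2,"wx":0,"wy":0,"wz":-18.6,"claw":60},{"dx":-3.47,"dy":-3.9,"dz":-0.2,"wx":0,"wy":0,"wz":-18.6,"claw":60},{"dx":-3.47,"dy":-3.9,"dz":-0.2,"wx":0,"wy":0,"wz":-18.6,"claw":60},{"dx":-3.47,"dy":-3.9,"dz":-0.2,"wx":0,"wy":0,"wz":-18.6,"claw":60},{"dx":-3.47,"dy":-3.9,"dz":-0.2,"wx":0,"wy":0,"wz":-18.6,"claw":60}]'; python3 look.py d wrist; cat > wall.py <<'E'
from h import *
d=np.load('wrist.npy',allow_pickle=True).item();P=cloud(d);hsv=cv2.cvtColor(d['img'],cv2.COLOR_BGR2HSV)
m=(P[...,0]>.3)&(P[...,0]<.85)&(np.arange(384)[:,None]<235)
for nm,a,b in (('z>10',.01,.1),('z20-27',.02,.0275),('z13-19 (rim)',.0125,.0195)):
    ok=m&(P[...,2]>a)&(P[...,2]<b)
    nl,L,st,c=cv2.connectedComponentsWithStats(ok.astype('uint8'))
    print(nm)
    for i in range(1,nl):
        if st[i,4]>60: q=P[L==i];print(np.round(c[i]),st[i,4],*rect(q[:,:2]),'z',np.round(np.percentile(q[:,2],[50,97])*1e3,1),np.median(hsv[L==i],0))
E
python3 wall.py
```

```text
time: 9.5
tcp_pos: [0.6003, 0.0196, 0.2289]
tool_rot: [[0.039, 0.999, 0.001], [0.999, -0.039, -0.0], [0.0, 0.001, -1.0]]
force: [-0.1, -0.3, 0.9]
grip_width: 0.0599
grasp_force: 0.0
9.5 [0.6003 0.0196 0.2289] [[0.039, 0.999, 0.001], [0.999, -0.039, -0.0], [0.0, 0.001, -1.0]] [-0.013  0.751 -0.153  1.387  0.123  1.011 -0.23 ]
wrist 297.3186396354542 254.2722247208387 191.92824822040612 [[0.999, -0.039, -0.01, 0.603], [-0.04, -0.953, -0.299, 0.096], [0.002, 0.299, -0.954, 0.371], [0.0, 0.0, 0.0, 1.0]]
z>10
[65.  2.] 78 [354.7 267. ] [25.3  6.5] -1.3 z [18.4 24.1] [ 66. 147.  67.]
[320.   3.] 227 [687.3 218.1] [44.7 10. ] 1.0 z [24.7 39.1] [ 23.  34. 106.]
[233.  75.] 727 [579.6 128.7] [38.5 26.2] 24.7 z [23.8 31.8] [ 19. 133. 179.]
[150. 130.] 1955 [471.   42.8] [229.   45.7] 88.8 z [15.1 34. ] [ 17.  16. 130.]
[394. 164.] 2246 [790.7  29.9] [236.2  27.1] 81.7 z [18.6 26.1] [ 16.  97. 202.]
[317. 120.] 692 [678.4  72.2] [38.4 26.5] -4.3 z [23.8 32. ] [ 19.  134.  179.5]
[255. 192.] 678 [600.3 -15. ] [37.9 26.2] 34.7 z [23.6 31.6] [ 19. 134. 180.]
[324. 212.] 629 [688.7 -46.3] [38.1 26.4] -16.2 z [23.7 31.6] [ 19. 136. 175.]
z20-27
[234.  74.] 535 [579.6 128.8] [38.5 26. ] 24.7 z [23.4 26.3] [ 20. 133. 199.]
[319. 120.] 506 [678.4  72.1] [38.4 26.5] -4.3 z [23.4 25.6] [ 20. 134. 195.]
[391. 196.] 1019 [782.2 -27.5] [112.6  22.2] 81.9 z [24.  26.4] [ 17.  98. 216.]
[256. 191.] 462 [600.3 -15. ] [37.9 26.2] 34.7 z [23.4 25.8] [ 20.  134.  199.5]
[325. 213.] 411 [688.7 -46.5] [37.9 26.2] -15.9 z [23.6 25.8] [ 20. 134. 199.]
z13-19 (rim)
[398. 135.] 1087 [788.6  30. ] [236.5  21.3] 78.8 z [16.1 19. ] [ 14.  24. 195.]
[152. 152.] 1166 [469.9  34.1] [211.8  41.7] 88.4 z [15.4 16.9] [ 17.  16. 138.]
[320. 205.] 69 [685.  -37.1] [42.4 19.7] 19.7 z [16.  19.3] [ 19. 142. 164.]
```

View pics/d_wrist.png

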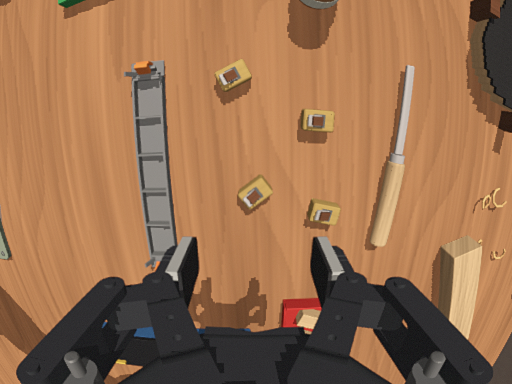

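The wrist view shows the four planes at (233,75), (317,120), (255,192) and (324,212), the tub at (152,160) and an offcut in the red tray at (310,318). All measured 38 x 26 mm. I pick the plane at (579.6, 128.7) first.

```bash
python3 -m jog '[{"dx":2.16,"dy":-0.5,"dz":2.4,"wx":0,"wy":0,"wz":10.52,"claw":50},{"dx":2.16,"dy":-0.5,"dz":2.4,"wx":0,"wy":0,"wz":10.52,"claw":50},{"dx":2.16,"dy":-0.5,"dz":2.4,"wx":0,"wy":0,"wz":10.52,"claw":50},{"dx":2.16,"dy":-0.5,"dz":2.4,"wx":0,"wy":0,"wz":10.52,"claw":50},{"dx":2.16,"dy":-0.5,"dz":2.4,"wx":0,"wy":0,"wz":10.52,"claw":50},{"dx":2.16,"dy":-0.5,"dz":2.4,"wx":0,"wy":0,"wz":10.52,"claw":50},{"dx":2.16,"dy":-0.5,"dz":2.4,"wx":0,"wy":0,"wz":10.52,"claw":50},{"dx":2.16,"dy":-0.5,"dz":2.4,"wx":0,"wy":0,"wz":10.52,"claw":50}]'
python3 plan.py 579.6 128.7 13 24.7
```

```text
time: 10.55
tcp_pos: [0.5794, 0.1288, 0.1081]
tool_rot: [[0.907, 0.421, 0.0], [0.421, -0.907, 0.0], [0.0, 0.0, -1.0]]
force: [-1.0, 0.0, 0.5]
grip_width: 0.0503
grasp_force: 0.0
yaw 25 d [0.003 0.004 1.901] w [ 0.001 -0.004  0.031]
yaw 205 d [0.003 0.004 1.901] w [ 6.0000e-03  1.0000e-03 -2.9969e+01]
now 10.55 [579.4 128.8 108.1] yaw 24.9 j7 -1.22 grip 50.3 0.0 F [-1.   0.   0.5]
```

```bash
python3 -m jog '[{"dx":0,"dy":0,"dz":1.2,"wx":0,"wy":0,"wz":0,"claw":50},{"dx":0,"dy":0,"dz":1.92,"wx":0,"wy":0,"wz":0,"claw":50},{"dx":0,"dy":0,"dz":1.92,"wx":0,"wy":0,"wz":0,"claw":50},{"dx":0,"dy":0,"dz":1.92,"wx":0,"wy":0,"wz":0,"claw":10},{"dx":0,"dy":0,"dz":1.92,"wx":0,"wy":0,"wz":0,"claw":10},{"dx":0,"dy":0,"dz":1.92,"wx":0,"wy":0,"wz":0,"claw":10},{"dx":0,"dy":0,"dz":1.92,"wx":0,"wy":0,"wz":0,"claw":10}]'
python3 -m jog '[{"dx":0,"dy":0,"dz":-1,"wx":0,"wy":0,"wz":0,"claw":10},{"dx":-2.094,"dy":-0.59,"dz":-1.5,"wx":0,"wy":0,"wz":-10.58,"claw":10},{"dx":-2.094,"dy":-0.59,"dz":-1.5,"wx":0,"wy":0,"wz":-10.58,"claw":10},{"dx":-2.094,"dy":-0.59,"dz":-1.5,"wx":0,"wy":0,"wz":-10.58,"claw":10},{"dx":-2.094,"dy":-0.59,"dz":-1.5,"wx":0,"wy":0,"wz":-10.58,"claw":10},{"dx":-2.094,"dy":-0.59,"dz":-1.5,"wx":0,"wy":0,"wz":-10.58,"claw":10},{"dx":-2.094,"dy":-0.59,"dz":-1.5,"wx":0,"wy":0,"wz":-10.58,"claw":10},{"dx":-2.094,"dy":-0.59,"dz":-1.5,"wx":0,"wy":0,"wz":-10.58,"claw":10},{"dx":-2.094,"dy":-0.59,"dz":-1.5,"wx":0,"wy":0,"wz":-10.58,"claw":10}]'
python3 look.py e wrist; python3 wall.py; python3 plan.py 472.1 111.5 19 88.4
```

```text
time: 11.42
tcp_pos: [0.5802, 0.1289, 0.0139]
tool_rot: [[0.908, 0.418, 0.003], [0.418, -0.908, 0.001], [0.003, 0.0, -1.0]]
force: [-1.3, 0.0, 7.8]
grip_width: 0.0241
grasp_force: 59.5
time: 12.55
tcp_pos: [0.4721, 0.1118, 0.0874]
tool_rot: [[0.036, 0.999, 0.001], [0.999, -0.036, 0.0], [0.0, 0.001, -1.0]]
force: [0.5, -0.1, -0.7]
grip_width: 0.0242
grasp_force: 59.4
12.55 [0.4721 0.1118 0.0874] [[0.036, 0.999, 0.001], [0.999, -0.036, 0.0], [0.0, 0.001, -1.0]] [-0.24   0.821 -0.106  1.957  0.214  0.373 -0.548]
wrist 297.3186396354542 254.2722247208387 191.92824822040612 [[0.999, -0.035, -0.01, 0.475], [-0.036, -0.954, -0.299, 0.188], [0.001, 0.299, -0.954, 0.23], [0.0, 0.0, 0.0, 1.0]]
z>10
[109.   9.] 1267 [376.6 268.6] [76.3 20.3] -10.1 z [22.9 24.8] [ 66. 142. 164.]
[490.  50.] 2925 [672.7 242.5] [60.4 35.4] -85.2 z [40.2 64.4] [ 14.  83. 105.]
[254. 186.] 3625 [473.4 128.4] [60.4 46.2] -87.2 z [27.9 97.5] [ 18.  95. 151.]
[468. 227.] 540 [678.1  79.3] [39.5 16.9] 2.2 z [22.5 29.6] [ 19. 139. 167.]
z20-27
[103.   7.] 876 [369.6 268.8] [63.  19.1] -13.1 z [23.4 24.9] [ 66. 141. 165.]
[477.  54.] 340 [668.4 239.7] [59.6 25.6] -77.3 z [23.9 27.3] [ 22.  34. 105.]
[472. 228.] 310 [678.6  79.5] [38.4 12.4] -5.8 z [23.4 26.1] [ 20.  135.  199.5]
z13-19 (rim)
[122.  11.] 275 [376.5 268.3] [69.4  1.9] 5.3 z [16.  19.2] [ 66. 148.  64.]
[471.  54.] 307 [668.5 238.5] [59.2 25. ] -74.1 z [16.  19.2] [ 23.  34. 106.]
[254. 186.] 597 [471.9 117.6] [41.6 40.2] 89.3 z [15.5 16.7] [ 15.  15. 137.]
[462. 224.] 136 [675.1  84.1] [38.2 14.5] 19.3 z [16.2 19.2] [ 19. 144. 134.]
yaw 88 d [-7.000e-03  1.000e-03  1.365e+00] w [ 0.007 -0.001 -0.066]
yaw 268 d [-7.000e-03  1.000e-03  1.365e+00] w [-1.0000e-03 -1.1000e-02  2.9934e+01]
now 12.6 [472.  111.8  87.3] yaw 88.0 j7 -0.55 grip 24.1 59.4 F [ 0.   0.3 -0.9]
```

View pics/e_wrist.png

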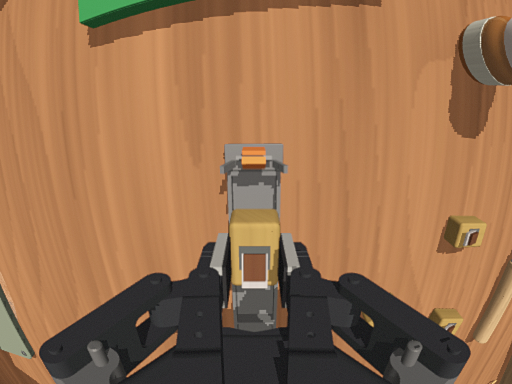

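The plane hangs centred over the end pocket, with the orange catch at (253,157) and the plane at (255,250). I lower it now.

```bash
python3 -m jog '[{"dx":0,"dy":0,"dz":0.9,"wx":0,"wy":0,"wz":0,"claw":10},{"dx":0,"dy":0,"dz":1.38,"wx":0,"wy":0,"wz":0,"claw":10},{"dx":0,"dy":0,"dz":1.38,"wx":0,"wy":0,"wz":0,"claw":10},{"dx":0,"dy":0,"dz":1.38,"wx":0,"wy":0,"wz":0,"claw":35},{"dx":0,"dy":0,"dz":1.38,"wx":0,"wy":0,"wz":0,"claw":45},{"dx":0,"dy":0,"dz":1.38,"wx":0,"wy":0,"wz":0,"claw":45}]'
python3 -m jog '[{"dx":0,"dy":0,"dz":-0.9,"wx":0,"wy":0,"wz":0,"claw":45},{"dx":0,"dy":0,"dz":-1.7,"wx":0,"wy":0,"wz":0,"claw":45},{"dx":0,"dy":0,"dz":-1.7,"wx":0,"wy":0,"wz":0,"claw":45},{"dx":0,"dy":0,"dz":-1.7,"wx":0,"wy":0,"wz":0,"claw":45}]'
python3 look.py f wrist; python3 wall.py | grep -v lid;python3 plan.py 600.3 -15 110 34.7
```

```text
time: 13.35
tcp_pos: [0.4719, 0.1119, 0.018]
tool_rot: [[0.032, 0.999, 0.0], [0.999, -0.032, 0.0], [0.0, 0.0, -1.0]]
force: [0.3, -0.1, 0.4]
grip_width: 0.0453
grasp_force: 0.0
time: 13.85
tcp_pos: [0.4717, 0.1118, 0.1025]
tool_rot: [[0.032, 0.999, -0.0], [0.999, -0.032, 0.0], [0.0, -0.0, -1.0]]
force: [0.7, 0.0, 0.4]
grip_width: 0.045
grasp_force: 0.0
13.85 [0.4717 0.1118 0.1025] [[0.032, 0.999, -0.0], [0.999, -0.032, 0.0], [0.0, -0.0, -1.0]] [-0.231  0.792 -0.121  1.947  0.215  0.415 -0.546]
wrist 297.3186396354542 254.2722247208387 191.92824822040612 [[0.999, -0.031, -0.01, 0.474], [-0.033, -0.954, -0.299, 0.188], [0.0, 0.299, -0.954, 0.245], [0.0, 0.0, 0.0, 1.0]]
z>10
[126.   9.] 1637 [387.3 270. ] [98.  23.5] -8.7 z [23.  24.8] [ 66. 141. 165.]
[485.  52.] 3386 [673.5 241.5] [60.5 35.8] -79.9 z [46.2 74.6] [ 14.  36. 107.]
[255. 181.] 3955 [472.1 116.9] [80.8 46.4] 88.2 z [23.8 35.1] [ 17.  52. 146.]
[459. 224.] 693 [677.2  76. ] [40.8 22.5] 2.8 z [23.1 31.2] [ 19. 139. 165.]
z20-27
[119.   8.] 1179 [379.1 269.5] [83.2 23. ] -11.5 z [23.4 24.9] [ 66. 140. 166.]
[468.  55.] 311 [
[... 218 characters left out ...]

z13-19 (rim)
[144.  12.] 312 [387.7 269.4] [91.4  2.2] 5.2 z [15.9 19.3] [ 66. 149.  64.]
[462.  56.] 262 [668.3 239.1] [58.3 23.2] -74.8 z [16.2 19.4] [ 23.  34. 106.]
[238. 156.] 68 [460.7 146.6] [14.   6.8] 39.8 z [18.  19.5] [ 16.  17. 107.]
[255. 198.] 806 [471.9 107.9] [59.8 40.2] 88.0 z [15.5 16.7] [ 17.  15. 139.]
[255. 175.] 66 [472.5 130.3] [24.8  2. ] 0.4 z [16.5 19.2] [ 19. 144. 164.]
[452. 221.] 149 [672.4  82.1] [40.6 18.3] 28.8 z [15.7 19.3] [ 19. 144.  90.]
yaw 35 d [-2.452  2.654 -0.158] w [-7.000e-03  6.000e-03  8.913e+00]
yaw 215 d [-2.452  2.654 -0.158] w [-7.0000e-03 -9.0000e-03 -2.1087e+01]
now 13.9 [471.5 111.7 102.2] yaw 88.2 j7 -0.55 grip 45.0 0.0 F [-0.1 -0.2 -0.9]
```

```bash
python3 -m jog '[{"dx":-2.45,"dy":2.65,"dz":-0.15,"wx":0,"wy":0,"wz":8.91,"claw":50},{"dx":-2.45,"dy":2.65,"dz":-0.15,"wx":0,"wy":0,"wz":8.91,"claw":50},{"dx":-2.45,"dy":2.65,"dz":-0.15,"wx":0,"wy":0,"wz":8.91,"claw":50},{"dx":-2.45,"dy":2.65,"dz":-0.15,"wx":0,"wy":0,"wz":8.91,"claw":50},{"dx":-2.45,"dy":2.65,"dz":-0.15,"wx":0,"wy":0,"wz":8.91,"claw":50},{"dx":-2.45,"dy":2.65,"dz":-0.15,"wx":0,"wy":0,"wz":8.91,"claw":50},{"dx":-2.45,"dy":2.65,"dz":0.9,"wx":0,"wy":0,"wz":8.91,"claw":50},{"dx":-2.45,"dy":2.65,"dz":1.79,"wx":0,"wy":0,"wz":8.91,"claw":50},{"dx":-2.45,"dy":2.65,"dz":1.79,"wx":0,"wy":0,"wz":8.91,"claw":50},{"dx":-2.45,"dy":2.65,"dz":1.79,"wx":0,"wy":0,"wz":8.91,"claw":10},{"dx":-2.45,"dy":2.65,"dz":1.79,"wx":0,"wy":0,"wz":8.91,"claw":10},{"dx":-2.45,"dy":2.65,"dz":1.79,"wx":0,"wy":0,"wz":8.91,"claw":10}]'
python3 -m jog '[{"dx":0,"dy":0,"dz":-1,"wx":0,"wy":0,"wz":0,"claw":10},{"dx":-1.23,"dy":-2.77,"dz":-1.5,"wx":0,"wy":0,"wz":-8.95,"claw":10},{"dx":-1.23,"dy":-2.77,"dz":-1.5,"wx":0,"wy":0,"wz":-8.95,"claw":10},{"dx":-1.23,"dy":-2.77,"dz":-1.5,"wx":0,"wy":0,"wz":-8.95,"claw":10},{"dx":-1.23,"dy":-2.77,"dz":-1.5,"wx":0,"wy":0,"wz":-8.95,"claw":10},{"dx":-1.23,"dy":-2.77,"dz":-1.5,"wx":0,"wy":0,"wz":-8.95,"claw":10},{"dx":-1.23,"dy":-2.77,"dz":-1.5,"wx":0,"wy":0,"wz":-8.95,"claw":10},{"dx":-1.23,"dy":-2.77,"dz":-1.5,"wx":0,"wy":0,"wz":-8.95,"claw":10},{"dx":-1.23,"dy":-2.77,"dz":-1.5,"wx":0,"wy":0,"wz":-8.95,"claw":10}]'
python3 plan.py 470.7 64 18 88.4
```

```text
time: 15.4
tcp_pos: [0.6013, -0.0148, 0.0154]
tool_rot: [[0.821, 0.57, 0.003], [0.57, -0.821, 0.0], [0.002, 0.001, -1.0]]
force: [-2.9, 0.4, 8.3]
grip_width: 0.0241
grasp_force: 59.8
time: 16.52
tcp_pos: [0.471, 0.064, 0.0885]
tool_rot: [[0.03, 1.0, 0.0], [1.0, -0.03, -0.0], [0.0, 0.0, -1.0]]
force: [-0.5, 0.5, 0.1]
grip_width: 0.0239
grasp_force: 59.3
yaw 88 d [-0.    -0.007  1.411] w [ 0.003 -0.    -0.018]
yaw 268 d [-0.    -0.007  1.411] w [-0.0000e+00 -5.0000e-03  2.9982e+01]
now 16.525 [471.   64.   88.5] yaw 88.3 j7 -0.5 grip 23.9 59.3 F [-0.5  0.5  0.1]
```

```bash
python3 -m jog '[{"dx":0,"dy":0,"dz":0.9,"wx":0,"wy":0,"wz":0,"claw":10},{"dx":0,"dy":0,"dz":1.41,"wx":0,"wy":0,"wz":0,"claw":10},{"dx":0,"dy":0,"dz":1.41,"wx":0,"wy":0,"wz":0,"claw":10},{"dx":0,"dy":0,"dz":1.41,"wx":0,"wy":0,"wz":0,"claw":35},{"dx":0,"dy":0,"dz":1.41,"wx":0,"wy":0,"wz":0,"claw":45},{"dx":0,"dy":0,"dz":1.41,"wx":0,"wy":0,"wz":0,"claw":45},{"dx":0,"dy":0,"dz":0.5,"wx":0,"wy":0,"wz":0,"claw":45},{"dx":0,"dy":0,"dz":-0.3,"wx":0,"wy":0,"wz":0,"claw":45},{"dx":0,"dy":0,"dz":-0.3,"wx":0,"wy":0,"wz":0,"claw":45}]'
python3 -m jog '[{"dx":0.29,"dy":4.15,"dz":0,"wx":0,"wy":0,"wz":-14.55,"claw":50},{"dx":0.29,"dy":4.15,"dz":0,"wx":0,"wy":0,"wz":-14.55,"claw":50},{"dx":0.29,"dy":4.15,"dz":0,"wx":0,"wy":0,"wz":-14.55,"claw":50},{"dx":0.29,"dy":4.15,"dz":0,"wx":0,"wy":0,"wz":-14.55,"claw":50},{"dx":0.29,"dy":4.15,"dz":0,"wx":0,"wy":0,"wz":-14.55,"claw":50},{"dx":0.29,"dy":4.15,"dz":0,"wx":0,"wy":0,"wz":-14.55,"claw":50},{"dx":0.29,"dy":4.15,"dz":0,"wx":0,"wy":0,"wz":-14.55,"claw":50},{"dx":0.29,"dy":4.15,"dz":0,"wx":0,"wy":0,"wz":-14.55,"claw":50},{"dx":0.29,"dy":4.15,"dz":0,"wx":0,"wy":0,"wz":-14.55,"claw":50},{"dx":0.29,"dy":4.15,"dz":0,"wx":0,"wy":0,"wz":-14.55,"claw":50},{"dx":0.29,"dy":4.15,"dz":0,"wx":0,"wy":0,"wz":-14.55,"claw":50}]'
python3 look.py g wrist >/dev/null; python3 wall.py | sed -n '/20-27/,/rim/p'; python3 plan.py 678.4 72.2 13 175.7
```

```text
time: 17.65
tcp_pos: [0.472, 0.064, 0.1056]
tool_rot: [[0.028, 1.0, 0.004], [1.0, -0.028, 0.001], [0.001, 0.004, -1.0]]
force: [0.2, -0.3, -0.5]
grip_width: 0.045
grasp_force: 0.0
time: 19.02
tcp_pos: [0.6786, 0.0728, 0.1028]
tool_rot: [[-0.997, 0.076, -0.001], [0.076, 0.997, 0.0], [0.001, -0.0, -1.0]]
force: [-0.3, 0.5, -0.2]
grip_width: 0.0502
grasp_force: 0.0
z20-27
[490.  42.] 2391 [541.1 304.5] [84.9 43.6] 5.6 z [23.3 24.9] [ 66. 131. 180.]
[424. 184.] 301 [678.6 227.1] [58.8 23.7] -27.5 z [23.7 27.3] [ 23.  34. 122.]
[254. 199.] 1131 [678.1  72.5] [38.1 25.7] -5.3 z [23.3 25.3] [ 20. 132. 199.]
[  4. 215.] 175 [ 674.1 -197.8] [53.1  5.1] -3.1 z [23.  25.3] [  1. 194. 159.]
[121. 217.] 667 [687.4 -46.4] [35.4 26.3] -12.9 z [23.5 26.3] [ 20. 132. 204.]
z13-19 (rim)
yaw 176 d [ 0.004 -0.012  1.8  ] w [-0.001 -0.003 -0.008]
yaw 356 d [ 0.004 -0.012  1.8  ] w [-5.0000e-03  1.0000e-03  2.9992e+01]
now 19.075 [678.7  72.8 103. ] yaw 175.7 j7 0.92 grip 49.8 0.0 F [-0.4  0.  -0.6]
```

```bash
python3 -m jog '[{"dx":0,"dy":0,"dz":1.2,"wx":0,"wy":0,"wz":0,"claw":50},{"dx":0,"dy":0,"dz":1.8,"wx":0,"wy":0,"wz":0,"claw":50},{"dx":0,"dy":0,"dz":1.8,"wx":0,"wy":0,"wz":0,"claw":50},{"dx":0,"dy":0,"dz":1.8,"wx":0,"wy":0,"wz":0,"claw":10},{"dx":0,"dy":0,"dz":1.8,"wx":0,"wy":0,"wz":0,"claw":10},{"dx":0,"dy":0,"dz":1.8,"wx":0,"wy":0,"wz":0,"claw":10},{"dx":0,"dy":0,"dz":1.8,"wx":0,"wy":0,"wz":0,"claw":10}]'
python3 -m jog '[{"dx":0,"dy":0,"dz":-1,"wx":0,"wy":0,"wz":0,"claw":10},{"dx":4.04,"dy":-2.4,"dz":-1.6,"wx":0,"wy":0,"wz":14.55,"claw":10},{"dx":4.04,"dy":-2.4,"dz":-1.6,"wx":0,"wy":0,"wz":14.55,"claw":10},{"dx":4.04,"dy":-2.4,"dz":-1.6,"wx":0,"wy":0,"wz":14.55,"claw":10},{"dx":4.04,"dy":-2.4,"dz":-1.6,"wx":0,"wy":0,"wz":14.55,"claw":10},{"dx":4.04,"dy":-2.4,"dz":-1.6,"wx":0,"wy":0,"wz":14.55,"claw":10},{"dx":4.04,"dy":-2.4,"dz":-1.6,"wx":0,"wy":0,"wz":14.55,"claw":10},{"dx":4.04,"dy":-2.4,"dz":-1.6,"wx":0,"wy":0,"wz":14.55,"claw":10},{"dx":4.04,"dy":-2.4,"dz":-1.6,"wx":0,"wy":0,"wz":14.55,"claw":10},{"dx":4.04,"dy":-2.4,"dz":-1.6,"wx":0,"wy":0,"wz":14.55,"claw":10},{"dx":4.04,"dy":-2.4,"dz":-1.6,"wx":0,"wy":0,"wz":14.55,"claw":10},{"dx":4.04,"dy":-2.4,"dz":-1.6,"wx":0,"wy":0,"wz":14.55,"claw":10}]'
python3 plan.py 468.1 -32 18 88.4;python3 look.py h wrist >/dev/null; python3 wall.py 
```

```text
time: 19.95
tcp_pos: [0.6797, 0.073, 0.0154]
tool_rot: [[-0.997, 0.075, 0.003], [0.075, 0.997, 0.001], [-0.003, 0.001, -1.0]]
force: [-1.7, 0.5, 6.7]
grip_width: 0.0241
grasp_force: 59.7
time: 21.45
tcp_pos: [0.4685, -0.0319, 0.0935]
tool_rot: [[0.025, 1.0, 0.0], [1.0, -0.025, 0.0], [0.0, 0.0, -1.0]]
force: [-0.4, 0.1, -0.0]
grip_width: 0.0242
grasp_force: 59.3
yaw 88 d [-0.003 -0.008  1.51 ] w [ 0.003 -0.002  0.028]
yaw 268 d [-0.003 -0.008  1.51 ] w [ 3.0000e-03  5.0000e-03 -2.9972e+01]
now 21.45 [468.5 -31.9  93.5] yaw 88.6 j7 -0.35 grip 24.2 59.3 F [-0.4  0.1 -0. ]
z>10
[253. 129.] 3142 [469.6  38.2] [170.6  40.6] 88.5 z [15.8 98.9] [ 17.  17. 149.]
[254.  19.] 1452 [472.2 105.9] [28.3 26.1] 88.6 z [26.8 34.8] [ 19. 136. 143.]
[254.  76.] 1915 [471.1  62.5] [38. 26.] 88.7 z [26.9 34.8] [ 20. 133. 196.]
[477. 208.] 861 [688.1 -46.8] [39.2 26.2] -13.7 z [23.4 31.7] [ 19. 139. 149.]
z20-27
[254.  21.] 779 [472.2 105.9] [28.2 26.1] 88.5 z [26.1 27.4] [ 20. 135. 182.]
[255.  74.] 1241 [471.1  62.5] [38. 26.] 88.7 z [26.3 27.4] [ 20. 133. 204.]
[480. 209.] 513 [688.1 -46.9] [39. 26.] -12.8 z [23.5 25. ] [ 20. 136. 194.]
z13-19 (rim)
[253. 106.] 2285 [469.6  38.2] [170.6  40.6] 88.5 z [15.6 16.9] [ 16.  15. 148.]
[254.  38.] 89 [471.5  92.6] [23.5  1.7] -2.1 z [15.6 19.3] [ 19. 147.  84.]
[467. 204.] 130 [672.1 -41.3] [27.3  9.7] 56.2 z [15.8 19.3] [ 19. 146.  94.]
```

```bash
python3 -m jog '[{"dx":0,"dy":0,"dz":0.9,"wx":0,"wy":0,"wz":0,"claw":10},{"dx":0,"dy":0,"dz":1.51,"wx":0,"wy":0,"wz":0,"claw":10},{"dx":0,"dy":0,"dz":1.51,"wx":0,"wy":0,"wz":0,"claw":10},{"dx":0,"dy":0,"dz":1.51,"wx":0,"wy":0,"wz":0,"claw":35},{"dx":0,"dy":0,"dz":1.51,"wx":0,"wy":0,"wz":0,"claw":45},{"dx":0,"dy":0,"dz":1.51,"wx":0,"wy":0,"wz":0,"claw":45},{"dx":0,"dy":0,"dz":0.5,"wx":0,"wy":0,"wz":0,"claw":45},{"dx":0,"dy":0,"dz":-0.2,"wx":0,"wy":0,"wz":0,"claw":45},{"dx":0,"dy":0,"dz":-0.2,"wx":0,"wy":0,"wz":0,"claw":45}]'
python3 -m jog '[{"dx":-0.18,"dy":4.41,"dz":0,"wx":0,"wy":0,"wz":-12.65,"claw":50},{"dx":-0.18,"dy":4.41,"dz":0,"wx":0,"wy":0,"wz":-12.65,"claw":50},{"dx":-0.18,"dy":4.41,"dz":0,"wx":0,"wy":0,"wz":-12.65,"claw":50},{"dx":-0.18,"dy":4.41,"dz":0,"wx":0,"wy":0,"wz":-12.65,"claw":50},{"dx":-0.18,"dy":4.41,"dz":0,"wx":0,"wy":0,"wz":-12.65,"claw":50},{"dx":-0.18,"dy":4.41,"dz":0,"wx":0,"wy":0,"wz":-12.65,"claw":50},{"dx":-0.18,"dy":4.41,"dz":0,"wx":0,"wy":0,"wz":-12.65,"claw":50},{"dx":-0.18,"dy":4.41,"dz":0,"wx":0,"wy":0,"wz":-12.65,"claw":50},{"dx":-0.18,"dy":4.41,"dz":0,"wx":0,"wy":0,"wz":-12.65,"claw":50},{"dx":-0.18,"dy":4.41,"dz":0,"wx":0,"wy":0,"wz":-12.65,"claw":50}]'
python3 look.py i wrist >/dev/null; python3 wall.py | sed -n '/20-27/,/rim/p'; python3 plan.py 688.3 -46.5 13 164.5
```

```text
time: 22.62
tcp_pos: [0.4693, -0.0321, 0.1054]
tool_rot: [[0.028, 1.0, 0.004], [1.0, -0.028, 0.0], [0.0, 0.004, -1.0]]
force: [1.2, -0.3, -0.3]
grip_width: 0.0455
grasp_force: 0.0
time: 23.88
tcp_pos: [0.6884, -0.0468, 0.1028]
tool_rot: [[-0.963, 0.271, -0.001], [0.271, 0.963, 0.0], [0.001, -0.0, -1.0]]
force: [0.6, 0.6, 0.0]
grip_width: 0.0497
grasp_force: 0.0
z20-27
[  8. 124.] 336 [ 545.7 -254.9] [75.1  8.7] -5.5 z [23.5 27.3] [105. 146. 126.]
[509. 125.] 142 [684.5 216.5] [38.8  9.2] -5.7 z [22.7 26.9] [ 23.  34. 112.]
[254. 200.] 1099 [688.4 -46.9] [37.8 26. ] -13.4 z [23.4 25.3] [ 20. 133. 203.]
[ 53. 209.] 603 [ 655.8 -256.1] [121.9  46.3] 87.0 z [24.1 25.8] [  1. 197. 127.]
[ 69. 227.] 339 [ 667.9 -223.6] [25.3 16.3] 69.7 z [24.6 25.8] [ 16. 110. 161.]
[ 35. 232.] 66 [ 663.4 -272.8] [22.6  4.3] 69.0 z [23.3 25.4] [ 16.  111.5 134. ]
z13-19 (rim)
yaw 164 d [0.004 0.006 1.798] w [-0.001 -0.004 -0.038]
yaw 344 d [0.004 0.006 1.798] w [-6.0000e-03  2.0000e-03  2.9962e+01]
now 23.925 [688.4 -46.8 102.9] yaw 164.3 j7 0.92 grip 49.9 0.0 F [0.5 0.2 0. ]
```

```bash
python3 -m jog '[{"dx":0,"dy":0,"dz":1.2,"wx":0,"wy":0,"wz":-0.36,"claw":50},{"dx":0,"dy":0,"dz":1.8,"wx":0,"wy":0,"wz":-0.36,"claw":50},{"dx":0,"dy":0,"dz":1.8,"wx":0,"wy":0,"wz":-0.36,"claw":50},{"dx":0,"dy":0,"dz":1.8,"wx":0,"wy":0,"wz":-0.36,"claw":10},{"dx":0,"dy":0,"dz":1.8,"wx":0,"wy":0,"wz":-0.36,"claw":10},{"dx":0,"dy":0,"dz":1.8,"wx":0,"wy":0,"wz":-0.36,"claw":10},{"dx":0,"dy":0,"dz":1.8,"wx":0,"wy":0,"wz":-0.36,"claw":10}]'
python3 -m jog '[{"dx":0,"dy":0,"dz":-1,"wx":0,"wy":0,"wz":0,"claw":10},{"dx":4.15,"dy":-1.68,"dz":-1.6,"wx":0,"wy":0,"wz":13,"claw":10},{"dx":4.15,"dy":-1.68,"dz":-1.6,"wx":0,"wy":0,"wz":13,"claw":10},{"dx":4.15,"dy":-1.68,"dz":-1.6,"wx":0,"wy":0,"wz":13,"claw":10},{"dx":4.15,"dy":-1.68,"dz":-1.6,"wx":0,"wy":0,"wz":13,"claw":10},{"dx":4.15,"dy":-1.68,"dz":-1.6,"wx":0,"wy":0,"wz":13,"claw":10},{"dx":4.15,"dy":-1.68,"dz":-1.6,"wx":0,"wy":0,"wz":13,"claw":10},{"dx":4.15,"dy":-1.68,"dz":-1.6,"wx":0,"wy":0,"wz":13,"claw":10},{"dx":4.15,"dy":-1.68,"dz":-1.6,"wx":0,"wy":0,"wz":13,"claw":10},{"dx":4.15,"dy":-1.68,"dz":-1.6,"wx":0,"wy":0,"wz":13,"claw":10},{"dx":4.15,"dy":-1.68,"dz":-1.6,"wx":0,"wy":0,"wz":13,"claw":10}]'
python3 plan.py 466.7 -80 18 88.4;python3 look.py j wrist >/dev/null; python3 wall.py| sed -n '/20-27/,$p'
```

```text
time: 24.8
tcp_pos: [0.6895, -0.0468, 0.0154]
tool_rot: [[-0.972, 0.234, 0.003], [0.234, 0.972, 0.0], [-0.002, 0.001, -1.0]]
force: [-2.1, 0.1, 7.5]
grip_width: 0.0243
grasp_force: 59.8
time: 26.18
tcp_pos: [0.4674, -0.0801, 0.0938]
tool_rot: [[0.024, 1.0, 0.001], [1.0, -0.024, 0.0], [0.0, 0.001, -1.0]]
force: [-0.4, -0.2, -0.7]
grip_width: 0.0242
grasp_force: 59.3
yaw 88 d [ 1.000e-03 -1.600e-02  1.516e+00] w [ 0.009 -0.     0.037]
yaw 268 d [ 1.000e-03 -1.600e-02  1.516e+00] w [ 0.0000e+00  1.4000e-02 -2.9963e+01]
now 26.175 [467.4 -80.1  93.8] yaw 88.6 j7 -0.29 grip 24.2 59.3 F [-0.4 -0.2 -0.7]
z20-27
[254.  20.] 839 [471.1  57.3] [28.7 26. ] 88.8 z [26.2 27.4] [ 20. 135. 172.]
[254. 141.] 1217 [468.5 -30.6] [37.6 26.1] 88.4 z [26.4 27.4] [ 20. 134. 202.]
z13-19 (rim)
[253. 105.] 2286 [468.2 -14.2] [178.8  40.5] 88.4 z [15.6 16.9] [ 16.  15. 148.]
```

```bash
python3 -m jog '[{"dx":0,"dy":-0.01,"dz":0.9,"wx":0,"wy":0,"wz":0,"claw":10},{"dx":0,"dy":-0.01,"dz":1.51,"wx":0,"wy":0,"wz":0,"claw":10},{"dx":0,"dy":-0.01,"dz":1.51,"wx":0,"wy":0,"wz":0,"claw":10},{"dx":0,"dy":-0.01,"dz":1.51,"wx":0,"wy":0,"wz":0,"claw":35},{"dx":0,"dy":-0.01,"dz":1.51,"wx":0,"wy":0,"wz":0,"claw":45},{"dx":0,"dy":-0.01,"dz":1.51,"wx":0,"wy":0,"wz":0,"claw":45},{"dx":0,"dy":0,"dz":0.5,"wx":0,"wy":0,"wz":0,"claw":45},{"dx":0,"dy":0,"dz":-0.6,"wx":0,"wy":0,"wz":0,"claw":60},{"dx":0,"dy":0,"dz":-1.5,"wx":0,"wy":0,"wz":0,"claw":60},{"dx":0,"dy":0,"dz":-1.5,"wx":0,"wy":0,"wz":0,"claw":60}]'
python3 -m jog '[{"dx":7.55,"dy":-0.3,"dz":0,"wx":0,"wy":0,"wz":13.8,"claw":60},{"dx":7.55,"dy":-0.3,"dz":0,"wx":0,"wy":0,"wz":13.8,"claw":60},{"dx":7.55,"dy":-0.3,"dz":0,"wx":0,"wy":0,"wz":13.8,"claw":60},{"dx":7.55,"dy":-0.3,"dz":0,"wx":0,"wy":0,"wz":13.8,"claw":60},{"dx":7.55,"dy":-0.3,"dz":0,"wx":0,"wy":0,"wz":13.8,"claw":60},{"dx":7.55,"dy":-0.3,"dz":0,"wx":0,"wy":0,"wz":13.8,"claw":60},{"dx":7.55,"dy":-0.3,"dz":0,"wx":0,"wy":0,"wz":13.8,"claw":60},{"dx":7.55,"dy":-0.3,"dz":0,"wx":0,"wy":0,"wz":13.8,"claw":60},{"dx":7.55,"dy":-0.3,"dz":0,"wx":0,"wy":0,"wz":13.8,"claw":60},{"dx":7.55,"dy":-0.3,"dz":0,"wx":0,"wy":0,"wz":13.8,"claw":60},{"dx":7.55,"dy":-0.3,"dz":0,"wx":0,"wy":0,"wz":13.8,"claw":60},{"dx":7.55,"dy":-0.3,"dz":0,"wx":0,"wy":0,"wz":13.8,"claw":60}]'
python3 look.py k wrist scene side;  python3 meas.py | egrep '^(lid|scene|side)|hsv'; python3 - <<'E'
from h import *
d=np.load('wrist.npy',allow_pickle=True).item();P=cloud(d);hsv=cv2.cvtColor(d['img'],cv2.COLOR_BGR2HSV)
m=cv2.inRange(hsv,(50,100,50),(80,255,255))>0
m&=np.arange(384)[:,None]<235
print(rect(P[m&(P[...,2]>.022)&(P[...,2]<.027)][:,:2]))
E
python3 plan.py 461 297.5 150 5.8
```

```text
time: 27.48
tcp_pos: [0.4682, -0.0804, 0.1711]
tool_rot: [[0.027, 1.0, 0.005], [1.0, -0.027, -0.001], [-0.0, 0.005, -1.0]]
force: [-0.7, -1.2, -0.6]
grip_width: 0.0601
grasp_force: 0.0
time: 28.98
tcp_pos: [0.4623, 0.2975, 0.1684]
tool_rot: [[0.995, 0.1, -0.0], [0.1, -0.995, 0.0], [-0.0, -0.0, -1.0]]
force: [-0.5, 0.2, 0.3]
grip_width: 0.06
grasp_force: 0.0
28.975 [0.4623 0.2975 0.1684] [[0.995, 0.1, -0.0], [0.1, -0.995, 0.0], [-0.0, -0.0, -1.0]] [-0.761  0.768  0.254  1.666 -0.261  0.741 -1.853]
wrist 297.3186396354542 254.2722247208387 191.92824822040612 [[0.099, -0.95, -0.297, 0.538], [-0.995, -0.094, -0.03, 0.305], [0.001, 0.298, -0.955, 0.311], [0.0, 0.0, 0.0, 1.0]]
scene 500.0377198720285 262.47268880682003 188.77165476739032 [[0.559, 0.607, -0.565, 1.258], [0.829, -0.412, 0.379, -0.471], [-0.003, -0.68, -0.733, 0.922], [0.0, 0.0, 0.0, 1.0]]
side 474.90282828786917 253.3649405969408 202.20452076755763 [[-0.964, -0.186, 0.188, 0.302], [-0.264, 0.652, -0.711, 0.972], [0.01, -0.735, -0.678, 1.009], [0.0, 0.0, 0.0, 1.0]]
scene
[333. 125.] 1111 all [460.6 295.8] [248.5  46.8] 6.2 zt
[... 1242 characters left out ...]
787.6  27.3] [247.4  26. ] 82.4 zt 27 hsv [ 15. 123. 190.]
[281. 233.] 691 all [466.9  17.8] [287.2  41.2] 88.4 zt 35 hsv [ 17. 131. 146.]
[102. 241.] 509 all [936.  199.8] [144.1  27.9] -89.9 zt 51 hsv [ 11. 125.  61.]
[181. 267.] 639 all [684.1 249.9] [57.9 56.9] 77.5 zt 77 hsv [ 14.  33. 211.]
[260. 308.] 1648 all [461.3 299.9] [243.4  45. ] 6.1 zt 26 hsv [ 62. 140. 151.]
lid 1461 [461.4 299.3] [243.5  44.2] 5.9 [0.459 0.301 0.023]
(array([492.3, 299.6]), array([182.2,  39.6]), 5.5)
yaw 6 d [-0.024 -0.001  0.367] w [-0.001 -0.    -0.017]
yaw 186 d [-0.024 -0.001  0.367] w [-0.0000e+00  2.0000e-03  2.9983e+01]
now 29.125 [462.2 297.6 168.4] yaw 5.7 j7 -1.85 grip 60.0 0.0 F [ 0.8 -0.1 -0.9]
```

View pics/k_wrist.png

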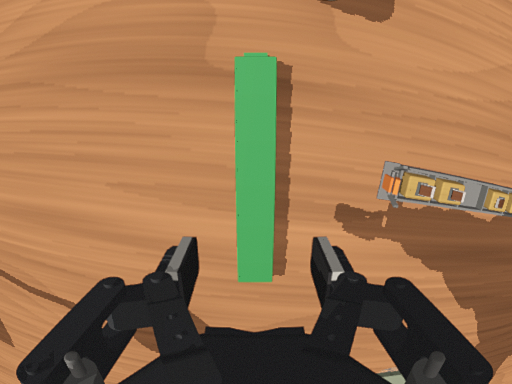

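View pics/k_scene.png

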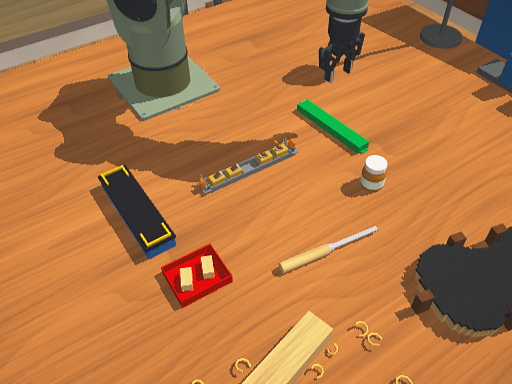

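The wrist view shows the lid straight ahead, from (255,55) to (255,282). The scene view shows all four planes in the tub and both offcuts in the tray at (186,278) and (207,266). I grip the lid now.

```bash
python3 - <<'E'
from h import *
d=np.load('wrist.npy',allow_pickle=True).item();P=cloud(d);hsv=cv2.cvtColor(d['img'],cv2.COLOR_BGR2HSV)
m=cv2.inRange(hsv,(50,100,50),(80,255,255))>0
print(rect(P[m&(P[...,2]>.022)&(P[...,2]<.027)][:,:2]))
E
python3 -m jog '[{"dx":0,"dy":0.01,"dz":1.2,"wx":0,"wy":0,"wz":0,"claw":60},{"dx":0,"dy":0.01,"dz":2.4,"wx":0,"wy":0,"wz":0,"claw":60},{"dx":0,"dy":0.01,"dz":3.25,"wx":0,"wy":0,"wz":0,"claw":60},{"dx":0,"dy":0.01,"dz":3.25,"wx":0,"wy":0,"wz":0,"claw":60},{"dx":0,"dy":0.01,"dz":3.25,"wx":0,"wy":0,"wz":0,"claw":60},{"dx":0,"dy":0.01,"dz":3.25,"wx":0,"wy":0,"wz":0,"claw":20},{"dx":0,"dy":0.01,"dz":3.25,"wx":0,"wy":0,"wz":0,"claw":20},{"dx":0,"dy":0.01,"dz":3.25,"wx":0,"wy":0,"wz":0,"claw":20},{"dx":0,"dy":0.01,"dz":3.25,"wx":0,"wy":0,"wz":0,"claw":20}]'
python3 -m jog '[{"dx":0,"dy":0,"dz":-0.8,"wx":0,"wy":0,"wz":0,"claw":20},{"dx":0,"dy":0,"dz":-1.6,"wx":0,"wy":0,"wz":0,"claw":20},{"dx":0,"dy":0,"dz":-2.2,"wx":0,"wy":0,"wz":0,"claw":20},{"dx":0,"dy":0,"dz":-2.2,"wx":0,"wy":0,"wz":0,"claw":20},{"dx":0,"dy":0,"dz":-2.2,"wx":0,"wy":0,"wz":0,"claw":20}]'
python3 look.py l wrist; cat > lid.py <<'E'
from h import *
d=grab('wrist');P=cloud(d);hsv=cv2.cvtColor(d['img'],cv2.COLOR_BGR2HSV);o=d['obs']
m=(cv2.inRange(hsv,(50,100,50),(80,255,255))>0)&(np.arange(384)[:,None]<225)
z=np.nanmedian(P[m][:,2]);q=(P[m]-o['tcp_pos'])@o['tool_rot'];q=q[(abs(q[:,2]-np.median(q[:,2]))<.004)]
print('lid in tool: far end x',np.percentile(q[:,0],[99,100])*1e3,rect(q[:,:2]),'top z at x bins',[(int(a*1e3),(np.median(q[abs(q[:,0]-a)<.006][:,2])*1e3).round(1)) for a in (.06,.08,.1,.115)])
E
python3 lid.py; python3 plan.py 469.2 16 100 88.4
```

```text
(array([462. , 296.7]), array([243.1,  39.6]), 5.5)
time: 30.25
tcp_pos: [0.4629, 0.2978, 0.0079]
tool_rot: [[0.995, 0.099, 0.002], [0.099, -0.995, 0.002], [0.002, -0.002, -1.0]]
force: [-3.1, -0.2, 18.2]
grip_width: 0.0388
grasp_force: 59.9
time: 30.88
tcp_pos: [0.4621, 0.2973, 0.116]
tool_rot: [[0.995, 0.099, 0.0], [0.099, -0.995, 0.0], [0.0, -0.0, -1.0]]
force: [-0.2, 0.1, -0.9]
grip_width: 0.0387
grasp_force: 61.8
30.875 [0.4621 0.2973 0.116 ] [[0.995, 0.099, 0.0], [0.099, -0.995, 0.0], [0.0, -0.0, -1.0]] [-0.746  0.846  0.224  1.715 -0.293  0.614 -1.825]
wrist 297.3186396354542 254.2722247208387 191.92824822040612 [[0.098, -0.95, -0.296, 0.538], [-0.995, -0.094, -0.03, 0.305], [0.001, 0.298, -0.955, 0.258], [0.0, 0.0, 0.0, 1.0]]
yaw 88 d [-0.412  5.608  0.309] w [-3.0000e-03  8.0000e-03 -1.3786e+01]
yaw 268 d [-0.412  5.608  0.309] w [8.0000e-03 4.0000e-03 1.6214e+01]
now 30.975 [461.9 297.1 115.4] yaw 5.7 j7 -1.83 grip 38.5 61.8 F [-0.5  0.4 -0.6]Traceback (most recent call last):
  File "lid.py", line 5, in <module>
    print('lid in tool: far end x',np.percentile(q[:,0],[99,100])*1e3,rect(q[:,:2]),'top z at x bins',[(int(a*1e3),(np.median(q[abs(q[:,0]-a)<.006][:,2])*1e3).round(1)) for a in (.06,.08,.1,.115)])
                                   ~~~~~~~~~~~~~^^^^^^^^^^^^^^^^^
    return _quantile_unchecked(
        a, q, axis, out, overwrite_input, method, keepdims, weights)
    return _ureduce(a,
                    func=_quantile_ureduce_func,
    ...<5 lines>...
                    overwrite_input=overwrite_input,
                    method=method)
    r = func(a, **kwargs)
    result = _quantile(arr,
                       quantiles=q,
    ...<2 lines>...
                       out=out,
                       weights=wgt)
    slices_having_nans = np.isnan(arr[-1, ...])
                                  ~~~^^^^^^^^^
IndexError: index -1 is out of bounds for axis 0 with size 0
```

```bash
sed -i 's/^z=np.nanmedian.*q=(P\[m\]/q=P[m];q=q[np.isfinite(q[:,2])];q=(q/' lid.py
python3 -m jog '[{"dx":0.8,"dy":2.0,"dz":-0.4,"wx":0,"wy":0,"wz":-13.78,"claw":20},{"dx":1.59,"dy":5.81,"dz":-0.4,"wx":0,"wy":0,"wz":-13.78,"claw":20},{"dx":1.59,"dy":5.81,"dz":-0.4,"wx":0,"wy":0,"wz":-13.78,"claw":20},{"dx":1.59,"dy":5.81,"dz":-0.4,"wx":0,"wy":0,"wz":-13.78,"claw":20},{"dx":1.59,"dy":5.81,"dz":-0.4,"wx":0,"wy":0,"wz":-13.78,"claw":20},{"dx":1.59,"dy":5.81,"dz":-0.4,"wx":0,"wy":0,"wz":-13.78,"claw":20},{"dx":1.59,"dy":5.81,"dz":-0.4,"wx":0,"wy":0,"wz":-13.78,"claw":20},{"dx":1.59,"dy":5.81,"dz":-0.4,"wx":0,"wy":0,"wz":-13.78,"claw":20},{"dx":1.59,"dy":5.81,"dz":-0.4,"wx":0,"wy":0,"wz":-13.78,"claw":20},{"dx":1.59,"dy":5.81,"dz":-0.4,"wx":0,"wy":0,"wz":-13.78,"claw":20},{"dx":1.59,"dy":5.81,"dz":-0.4,"wx":0,"wy":0,"wz":-13.78,"claw":20},{"dx":1.59,"dy":5.81,"dz":-0.4,"wx":0,"wy":0,"wz":-13.78,"claw":20}]'
python3 lid.py; python3 look.py m wrist; python3 wall.py; python3 plan.py 469.2 16 100 88.4
```

```text
time: 32.48
tcp_pos: [0.5701, 0.0161, 0.1358]
tool_rot: [[0.029, 1.0, -0.0], [1.0, -0.029, 0.0], [0.0, -0.0, -1.0]]
force: [0.8, -0.3, -0.4]
grip_width: 0.0384
grasp_force: 61.9
lid in tool: far end x [119.14562965 120.63623526] (array([70.5,  0.1]), array([100.3,  39.8]), 0.2) top z at x bins [(60, np.float64(-15.6)), (80, np.float64(-15.6)), (100, np.float64(-15.5)), (115, np.float64(-15.4))]
32.525 [0.5701 0.016  0.1358] [[0.029, 1.0, -0.0], [1.0, -0.029, 0.0], [0.0, -0.0, -1.0]] [ 0.05   0.832 -0.265  1.612  0.292  0.737 -0.379]
wrist 297.3186396354542 254.2722247208387 191.92824822040612 [[1.0, -0.029, -0.009, 0.572], [-0.03, -0.954, -0.299, 0.092], [0.0, 0.299, -0.954, 0.278], [0.0, 0.0, 0.0, 1.0]]
z>10
[146. 125.] 6074 [468.7  62.2] [190.7  46.8] 87.2 z [22.5 34.6] [ 18.   96.5 139. ]
[457. 163.] 2437 [791.4  49.8] [197.7  22.7] 81.5 z [16.7 25.7] [ 16.  47. 194.]
z20-27
[140.  54.] 92 [473.7 142.5] [16.8  6.5] 14.8 z [24.8 27.1] [ 11. 195. 115.]
[142.  86.] 786 [472.8 111.1] [38.  26.3] 87.9 z [26.1 27.3] [ 20. 136. 196.]
[145. 140.] 765 [471.4  62.5] [38.3 26.3] 89.0 z [26.2 27.3] [ 20. 136. 196.]
[452. 204.] 832 [783.6  -7.9] [73.1 21.6] 83.9 z [23.8 26.1] [ 17. 100. 208.]
[153. 224.] 299 [469.1 -19. ] [26.3 16.9] -2.4 z [25.9 27.2] [ 20. 137. 198.]
z13-19 (rim)
[151.  48.] 62 [481.5 148.9] [11.4  8.4] -79.9 z [16.9 19.2] [12.  18.  94.5]
[148. 148.] 1794 [470.3  53.6] [172.4  41. ] 88.3 z [15.5 17.1] [ 17.  16. 137.]
[461. 138.] 1371 [792.1  49.5] [198.2  21.1] 79.3 z [15.9 18.9] [ 14.  25. 187.]
[156.  88.] 102 [485. 110.] [35.7  3.2] 84.2 z [16.4 19.4] [ 18. 149.  99.]
[158. 139.] 95 [483.4  62.8] [36.8  3.4] -87.1 z [16.2 19.3] [ 19. 149. 101.]
yaw 88 d [-0.06  -2.017  0.716] w [ 0.    -0.001 -0.01 ]
yaw 268 d [-0.06  -2.017  0.716] w [-1.000e-03 -0.000e+00  2.999e+01]
now 32.575 [570.1  16.1 135.8] yaw 88.3 j7 -0.38 grip 38.7 61.9 F [ 0.8  0.4 -0.5]
```

View pics/m_wrist.png

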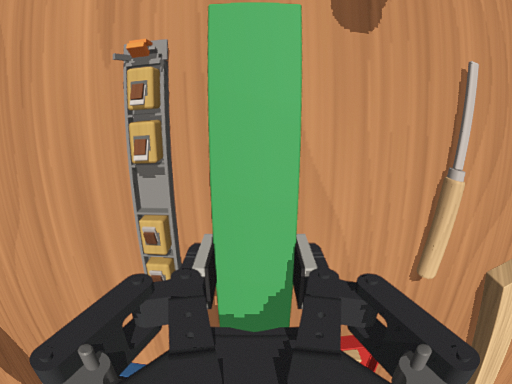

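The lid hangs straight (far end at (255,5)), its lower edge about 8 mm below the TCP. The tub lies to the left with its catch at (140,47) and its centre near (469.2, 15.8). I move over the tub and lower to just above contact.

```bash
python3 -m jog '[{"dx":-0.045,"dy":-2.017,"dz":0,"wx":0,"wy":0,"wz":-0.01,"claw":20},{"dx":-0.045,"dy":-2.017,"dz":0,"wx":0,"wy":0,"wz":-0.01,"claw":20},{"dx":-0.045,"dy":-2.017,"dz":0,"wx":0,"wy":0,"wz":-0.01,"claw":20},{"dx":-0.045,"dy":-2.017,"dz":0.9,"wx":0,"wy":0,"wz":-0.01,"claw":20},{"dx":-0.045,"dy":-2.017,"dz":1.5,"wx":0,"wy":0,"wz":-0.01,"claw":20},{"dx":-0.045,"dy":-2.017,"dz":1.5,"wx":0,"wy":0,"wz":-0.01,"claw":20},{"dx":-0.045,"dy":-2.017,"dz":1.5,"wx":0,"wy":0,"wz":-0.01,"claw":20}]'
python3 lid.py; python3 look.py n scene side wrist>/dev/null
python3 - <<'E'
import cv2,numpy as np
a=cv2.imread('pics/n_scene.png')[120:220,170:330];b=cv2.imread('pics/n_wrist.png')[0:200,130:380]
cv2.imwrite('pics/n_mix.png',np.vstack([cv2.resize(a,(560,350)),cv2.resize(b,(560,248)[::1])[:248]]))
E
python3 plan.py 469.2 16.6 36 88.3
```

```text
time: 33.45
tcp_pos: [0.4699, 0.0166, 0.0617]
tool_rot: [[0.028, 1.0, 0.001], [1.0, -0.028, 0.0], [0.0, 0.001, -1.0]]
force: [-0.6, -0.5, -0.6]
grip_width: 0.0386
grasp_force: 61.8
lid in tool: far end x [119.18307037 120.72557395] (array([70.6,  0.1]), array([100.3,  39.8]), 0.1) top z at x bins [(60, np.float64(-15.7)), (80, np.float64(-15.6)), (100, np.float64(-15.6)), (115, np.float64(-15.5))]
yaw 88 d [ 0.    -0.01   0.514] w [ 0.014 -0.003  0.018]
yaw 268 d [ 0.    -0.01   0.514] w [ 4.0000e-03  2.1000e-02 -2.9982e+01]
now 33.65 [469.7  16.6  61.7] yaw 88.4 j7 -0.52 grip 38.5 61.8 F [ 0.7 -0.7 -0.9]
```

View pics/n_mix.png

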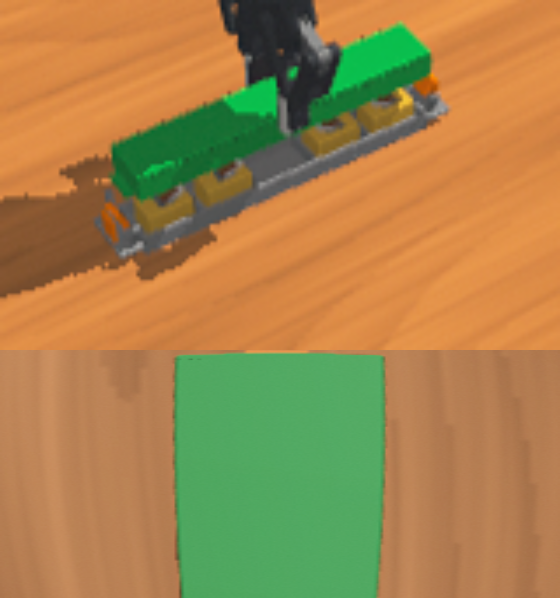

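The lid hangs well aligned above the loaded tub, between the two orange catches. I lower it in small steps and watch the force.

```bash
python3 -m jog '[{"dx":0,"dy":-0.01,"dz":0.2,"wx":0,"wy":0,"wz":0,"claw":20},{"dx":0,"dy":-0.01,"dz":0.4,"wx":0,"wy":0,"wz":0,"claw":20},{"dx":0,"dy":-0.01,"dz":0.5,"wx":0,"wy":0,"wz":0,"claw":20},{"dx":0,"dy":-0.01,"dz":0.5,"wx":0,"wy":0,"wz":0,"claw":20}]'
python3 -m jog '[{"dx":0,"dy":0,"dz":0.05,"wx":0,"wy":0,"wz":0,"claw":20},{"dx":0,"dy":0,"dz":0.1,"wx":0,"wy":0,"wz":0,"claw":20},{"dx":0,"dy":0,"dz":0.1,"wx":0,"wy":0,"wz":0,"claw":20}]'
python3 -m jog '[{"dx":0,"dy":0,"dz":0.03,"wx":0,"wy":0,"wz":0,"claw":20},{"dx":0,"dy":0,"dz":0.06,"wx":0,"wy":0,"wz":0,"claw":20},{"dx":0,"dy":0,"dz":0.06,"wx":0,"wy":0,"wz":0,"claw":20}]'; python3 lid.py
```

```text
time: 34.15
tcp_pos: [0.4685, 0.0167, 0.0353]
tool_rot: [[0.027, 1.0, -0.001], [1.0, -0.027, -0.0], [-0.0, -0.001, -1.0]]
force: [-0.8, -0.3, -1.3]
grip_width: 0.0385
grasp_force: 61.8
time: 34.52
tcp_pos: [0.469, 0.0167, 0.031]
tool_rot: [[0.027, 1.0, 0.001], [1.0, -0.027, 0.0], [0.0, 0.001, -1.0]]
force: [1.3, -0.1, 2.8]
grip_width: 0.0386
grasp_force: 62.4
time: 34.9
tcp_pos: [0.4688, 0.0169, 0.0278]
tool_rot: [[0.027, 1.0, 0.0], [1.0, -0.027, 0.0], [0.0, 0.0, -1.0]]
force: [0.6, 2.8, 1.0]
grip_width: 0.0385
grasp_force: 62.2
lid in tool: far end x [119.3845221 121.0682792] (array([70.5, -0. ]), array([101. ,  39.9]), 0.1) top z at x bins [(60, np.float64(-14.3)), (80, np.float64(-13.8)), (100, np.float64(-13.3)), (115, np.float64(-12.9))]
```

The far end is nearly home, with its top at about 40.5 mm, and the near end is still high. I push on.

```bash

python3 -m jog '[{"dx":0,"dy":0,"dz":0.04,"wx":0,"wy":0,"wz":0,"claw":20},{"dx":0,"dy":0,"dz":0.08,"wx":0,"wy":0,"wz":0,"claw":20},{"dx":0,"dy":0,"dz":0.1,"wx":0,"wy":0,"wz":0,"claw":20}]'; python3 lid.py
python3 -m jog '[{"dx":0,"dy":0,"dz":0.03,"wx":0,"wy":0,"wz":0,"claw":20},{"dx":0,"dy":0,"dz":0.06,"wx":0,"wy":0,"wz":0,"claw":20},{"dx":0,"dy":0,"dz":0.06,"wx":0,"wy":0,"wz":0,"claw":20}]'; python3 lid.py
```

```text
time: 35.33
tcp_pos: [0.4685, 0.0164, 0.0237]
tool_rot: [[0.028, 1.0, 0.0], [1.0, -0.028, -0.0], [-0.0, 0.0, -1.0]]
force: [-8.8, 0.9, 56.5]
grip_width: 0.0386
grasp_force: 68.3
lid in tool: far end x [119.18277736 120.90272089] (array([70.7, -0.1]), array([100.3,  40. ]), 0.1) top z at x bins [(60, np.float64(-16.0)), (80, np.float64(-15.9)), (100, np.float64(-15.9)), (115, np.float64(-15.9))]
time: 35.75
tcp_pos: [0.4687, 0.0164, 0.0222]
tool_rot: [[0.028, 1.0, 0.002], [1.0, -0.028, -0.001], [-0.001, 0.002, -1.0]]
force: [-11.8, 1.1, 83.0]
grip_width: 0.0388
grasp_force: 74.7
lid in tool: far end x [119.43193643 121.01011096] (array([71.1,  0.1]), array([99.8, 39.9]), 0.1) top z at x bins [(60, np.float64(-17.4)), (80, np.float64(-17.4)), (100, np.float64(-17.4)), (115, np.float64(-17.4))]
```

```bash

python3 -m jog '[{"dx":0,"dy":0,"dz":-0.06,"wx":0,"wy":0,"wz":0,"claw":20},{"dx":0,"dy":0,"dz":-0.1,"wx":0,"wy":0,"wz":0,"claw":20},{"dx":0,"dy":0,"dz":-0.1,"wx":0,"wy":0,"wz":0,"claw":60},{"dx":0,"dy":0,"dz":-0.1,"wx":0,"wy":0,"wz":0,"claw":60},{"dx":0,"dy":0,"dz":-0.1,"wx":0,"wy":0,"wz":0,"claw":60},{"dx":0,"dy":0,"dz":-1.5,"wx":0,"wy":0,"wz":0,"claw":60},{"dx":0,"dy":0,"dz":-3,"wx":0,"wy":0,"wz":0,"claw":60},{"dx":0,"dy":0,"dz":-3,"wx":0,"wy":0,"wz":0,"claw":60},{"dx":0,"dy":0,"dz":-3,"wx":0,"wy":0,"wz":0,"claw":60}]'; python3 look.py o wrist scene side >/dev/null; python3 - <<'E'
from h import *
d=np.load('wrist.npy',allow_pickle=True).item();S=np.load('scene.npy',allow_pickle=True).item()
for d in (d,S,np.load('side.npy',allow_pickle=True).item()):
    P=cloud(d);hsv=cv2.cvtColor(d['img'],cv2.COLOR_BGR2HSV)
    m=(cv2.inRange(hsv,(50,80,40),(80,255,255))>0)&(P[...,2]>.035)&(P[...,2]<.06);q=P[m]
    print(d['name'],m.sum(),rect(q[:,:2]),'z',[(y,(np.median(q[abs(q[:,1]-y/1e3)<.008][:,2])*1e3).round(1)) for y in (-98,-80,-40,60,100,130)])
cv2.imwrite('pics/o_mix.png',np.hstack([cv2.resize(S['img'][120:220,170:330],(480,300)),cv2.resize(np.load('wrist.npy',allow_pickle=True).item()['img'][0:300],(320,300))]))
E
python3 plan.py 469.2 16.2 7 88.4
```

```text
time: 36.92
tcp_pos: [0.4692, 0.0165, 0.1709]
tool_rot: [[0.028, 1.0, 0.002], [1.0, -0.028, 0.0], [0.0, 0.002, -1.0]]
force: [0.1, 0.1, -0.9]
grip_width: 0.06
grasp_force: 0.0
wrist 9490 (array([467.7,  15.6]), array([243.7,  39.3]), 87.8) z [(-98, np.float64(39.8)), (-80, np.float64(39.8)), (-40, np.float64(39.7)), (60, np.float64(39.6)), (100, np.float64(39.6)), (130, np.float64(39.6))]
scene 1055 (array([467.6,  13.8]), array([243.9,  46. ]), 87.0) z [(-98, np.float64(39.3)), (-80, np.float64(39.4)), (-40, np.float64(39.4)), (60, np.float64(39.6)), (100, np.float64(39.5)), (130, np.float64(39.3))]
side 799 (array([467.6,  19.1]), array([245.5,  40.4]), 87.7) z [(-98, np.float64(37.8)), (-80, np.float64(37.6)), (-40, np.float64(38.8)), (60, np.float64(38.4)), (100, np.float64(38.4)), (130, np.float64(38.4))]
yaw 88 d [-0.007  0.023  3.238] w [-0.014  0.001  0.004]
yaw 268 d [-0.007  0.023  3.238] w [-2.0000e-03 -2.2000e-02 -2.9996e+01]
now 37.075 [468.3  16.6 168.9] yaw 88.4 j7 -0.45 grip 59.9 0.0 F [-0.4 -0.3 -0.7]
```

View pics/o_mix.png

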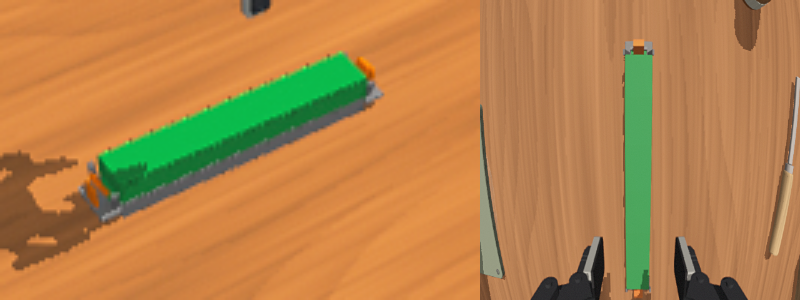

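The lid is home: its top is flat at 39.7 mm from end to end, and both orange catches stand over it. I grip the closed tub low at mid-length and lift it.

```bash
python3 -m jog '[{"dx":-0.02,"dy":-0.01,"dz":1.2,"wx":0,"wy":0,"wz":0.09,"claw":65},{"dx":-0.02,"dy":-0.01,"dz":2.4,"wx":0,"wy":0,"wz":0.09,"claw":65},{"dx":-0.02,"dy":-0.01,"dz":3.24,"wx":0,"wy":0,"wz":0.09,"claw":65},{"dx":-0.02,"dy":-0.01,"dz":3.24,"wx":0,"wy":0,"wz":0.09,"claw":65},{"dx":-0.02,"dy":-0.01,"dz":3.24,"wx":0,"wy":0,"wz":0.09,"claw":20},{"dx":-0.02,"dy":-0.01,"dz":3.24,"wx":0,"wy":0,"wz":0.09,"claw":20},{"dx":-0.02,"dy":-0.01,"dz":3.24,"wx":0,"wy":0,"wz":0.09,"claw":20},{"dx":-0.02,"dy":-0.01,"dz":3.24,"wx":0,"wy":0,"wz":0.09,"claw":20}]'
python3 -m jog '[{"dx":0,"dy":0,"dz":-0.1,"wx":0,"wy":0,"wz":0,"claw":20},{"dx":0,"dy":0,"dz":-0.4,"wx":0,"wy":0,"wz":0,"claw":20},{"dx":0,"dy":0,"dz":-0.9,"wx":0,"wy":0,"wz":0,"claw":20},{"dx":0,"dy":0,"dz":-1.5,"wx":0,"wy":0,"wz":0,"claw":20},{"dx":0,"dy":0,"dz":-2.2,"wx":0,"wy":0,"wz":0,"claw":20},{"dx":0,"dy":0,"dz":-2.4,"wx":0,"wy":0,"wz":0,"claw":20},{"dx":0,"dy":0,"dz":-2.4,"wx":0,"wy":0,"wz":0,"claw":20}]'
python3 lid.py;python3 plan.py 450 -190 127 0.5
```

```text
time: 38.08
tcp_pos: [0.4685, 0.0156, 0.0094]
tool_rot: [[0.037, 0.999, 0.002], [0.999, -0.037, 0.0], [0.0, 0.001, -1.0]]
force: [-4.4, 1.0, 11.7]
grip_width: 0.0392
grasp_force: 62.1
time: 38.95
tcp_pos: [0.4683, 0.0155, 0.128]
tool_rot: [[0.037, 0.999, 0.001], [0.999, -0.037, 0.0], [0.0, 0.001, -1.0]]
force: [-0.7, -0.2, -5.7]
grip_width: 0.0394
grasp_force: 61.7
lid in tool: far end x [115.74577497 117.67403819] (array([72.2, -0. ]), array([90.9, 39.7]), -0.0) top z at x bins [(60, np.float64(-30.2)), (80, np.float64(-30.2)), (100, np.float64(-30.1)), (115, np.float64(-30.1))]
yaw 0 d [-4.121 -0.208  0.006] w [-3.0000e-03  2.0000e-03  1.4562e+01]
yaw 180 d [-4.121 -0.208  0.006] w [-2.0000e-03 -3.0000e-03 -1.5438e+01]
now 39.0 [468.   15.5 127.3] yaw 87.9 j7 -0.52 grip 39.0 61.7 F [ 0.1  0.1 -6.8]
```

```bash
python3 -m jog '[{"dx":-0.2,"dy":0,"dz":0,"wx":0,"wy":0,"wz":1,"claw":20},{"dx":-0.6,"dy":0,"dz":0,"wx":0,"wy":0,"wz":2.4,"claw":20},{"dx":-1.1,"dy":-0.05,"dz":0,"wx":0,"wy":0,"wz":4,"claw":20},{"dx":-1.6,"dy":-0.1,"dz":0,"wx":0,"wy":0,"wz":5.6,"claw":20},{"dx":-2.1,"dy":-0.1,"dz":0,"wx":0,"wy":0,"wz":7.2,"claw":20},{"dx":-2.6,"dy":-0.15,"dz":0,"wx":0,"wy":0,"wz":8.8,"claw":20},{"dx":-3.1,"dy":-0.2,"dz":0,"wx":0,"wy":0,"wz":10.4,"claw":20},{"dx":-3.6,"dy":-0.2,"dz":0,"wx":0,"wy":0,"wz":12,"claw":20},{"dx":-3.9,"dy":-0.2,"dz":0,"wx":0,"wy":0,"wz":13.4,"claw":20},{"dx":-4.1,"dy":-0.2,"dz":0,"wx":0,"wy":0,"wz":14.3,"claw":20},{"dx":-4.12,"dy":-0.21,"dz":0,"wx":0,"wy":0,"wz":14.56,"claw":20},{"dx":-4.12,"dy":-0.21,"dz":0,"wx":0,"wy":0,"wz":14.56,"claw":20}]'
python3 lid.py; python3 look.py p wrist; python3 - <<'E'
from h import *
d=np.load('wrist.npy',allow_pickle=True).item();P=cloud(d);hsv=cv2.cvtColor(d['img'],cv2.COLOR_BGR2HSV)
m=cv2.inRange(hsv,(22,120,100),(34,255,255))>0
m&=(P[...,2]>.041)&(P[...,2]<.052)&(P[...,1]<-.2)&(P[...,1]>-.35);print('yel',m.sum(),rect(P[m][:,:2]))
nl,L,st,c=cv2.connectedComponentsWithStats(m.astype('uint8'))
for i in range(1,nl):
    if st[i,4]>30:q=P[L==i]*1e3;print(c[i],st[i,4],q.min(0).round(1),q.max(0).round(1))
m=(P[...,2]>.036)&(P[...,2]<.052)&(P[...,1]<-.22)&(P[...,1]>-.36)&(P[...,0]>.28)&(P[...,0]<.62);print('top',rect(P[m][:,:2]))
E
python3 plan.py 449 -291 127 0.5
```

```text
time: 40.5
tcp_pos: [0.4498, -0.1893, 0.1272]
tool_rot: [[1.0, 0.011, -0.001], [0.011, -1.0, 0.0], [-0.001, -0.0, -1.0]]
force: [0.7, 0.2, -5.7]
grip_width: 0.0394
grasp_force: 61.6
lid in tool: far end x [115.78795945 117.21449671] (array([71.8, -0.1]), array([90.8, 39.7]), -0.1) top z at x bins [(60, np.float64(-30.2)), (80, np.float64(-30.1)), (100, np.float64(-30.1)), (115, np.float64(-30.1))]
40.55 [ 0.45   -0.1893  0.1274] [[1.0, 0.012, -0.001], [0.012, -1.0, 0.0], [-0.001, -0.0, -1.0]] [ 0.291  0.752  0.075  1.919 -0.112  0.475 -1.114]
wrist 297.3186396354542 254.2722247208387 191.92824822040612 [[0.011, -0.954, -0.299, 0.526], [-1.0, -0.01, -0.004, -0.188], [0.001, 0.299, -0.954, 0.27], [0.0, 0.0, 0.0, 1.0]]
yel 826 (array([ 449.5, -291.8]), array([260.5,  58.4]), 0.9)
[384.02912621  60.34466019] 824 [ 541.2 -319.4   41. ] [ 579.6 -260.6   48.6]
top (array([ 448.3, -290.9]), array([274. ,  75.6]), 0.3)
yaw 0 d [-0.044  2.034  0.009] w [-0.003  0.005  0.026]
yaw 180 d [-0.044  2.034  0.009] w [-8.0000e-03 -5.0000e-03 -2.9974e+01]
now 40.6 [ 450.  -189.3  127.5] yaw 0.7 j7 -1.11 grip 39.2 61.6 F [-0.5  0.3 -5.5]
```

View pics/p_wrist.png

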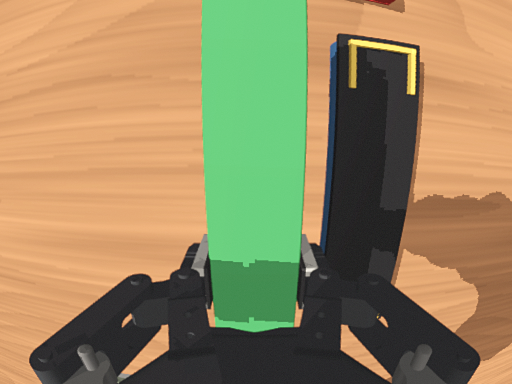

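The rims at the far end show at (350,60) to (415,60), and the box top is clear. The nest centre comes out near (448.7, -291), so I place the tub there.

```bash
python3 -m jog '[{"dx":0,"dy":0.3,"dz":0,"wx":0,"wy":0,"wz":0.03,"claw":20},{"dx":-0.05,"dy":0.9,"dz":0,"wx":0,"wy":0,"wz":0.03,"claw":20},{"dx":-0.05,"dy":1.5,"dz":0,"wx":0,"wy":0,"wz":0.03,"claw":20},{"dx":-0.05,"dy":1.9,"dz":0,"wx":0,"wy":0,"wz":0.03,"claw":20},{"dx":-0.05,"dy":2.03,"dz":0,"wx":0,"wy":0,"wz":0.03,"claw":20},{"dx":-0.05,"dy":2.03,"dz":0.4,"wx":0,"wy":0,"wz":0.03,"claw":20},{"dx":-0.05,"dy":2.03,"dz":0.9,"wx":0,"wy":0,"wz":0.03,"claw":20},{"dx":-0.05,"dy":2.03,"dz":1.2,"wx":0,"wy":0,"wz":0.03,"claw":20},{"dx":-0.05,"dy":2.03,"dz":1.2,"wx":0,"wy":0,"wz":0.03,"claw":20}]'
python3 plan.py 448.7 -291 50.5 0.5
```

```text
time: 41.72
tcp_pos: [0.4482, -0.291, 0.0672]
tool_rot: [[1.0, 0.006, -0.001], [0.006, -1.0, 0.001], [-0.001, -0.001, -1.0]]
force: [0.1, 0.1, -4.4]
grip_width: 0.0394
grasp_force: 61.7
yaw 0 d [0.01  0.    0.335] w [-0.008  0.011 -0.023]
yaw 180 d [0.01  0.    0.335] w [1.8000e-02 1.3000e-02 2.9977e+01]
now 41.725 [ 448.2 -291.    67.2] yaw 0.4 j7 -0.98 grip 39.4 61.7 F [ 0.1  0.1 -4.4]
```

```bash
python3 -m jog '[{"dx":0,"dy":0,"dz":0.12,"wx":0,"wy":0,"wz":0,"claw":20},{"dx":0,"dy":0,"dz":0.25,"wx":0,"wy":0,"wz":0,"claw":20},{"dx":0,"dy":0,"dz":0.34,"wx":0,"wy":0,"wz":0,"claw":20},{"dx":0,"dy":0,"dz":0.34,"wx":0,"wy":0,"wz":0,"claw":20}]'
```

```text
time: 42.22
tcp_pos: [0.4484, -0.2913, 0.0506]
tool_rot: [[1.0, 0.006, -0.0], [0.006, -1.0, 0.0], [-0.0, -0.0, -1.0]]
force: [-1.1, -0.4, -4.1]
grip_width: 0.0391
grasp_force: 62.1
```

```bash
python3 -m jog '[{"dx":0,"dy":0,"dz":0.015,"wx":0,"wy":0,"wz":0,"claw":20},{"dx":0,"dy":0,"dz":0.015,"wx":0,"wy":0,"wz":0,"claw":60},{"dx":0,"dy":0,"dz":0.015,"wx":0,"wy":0,"wz":0,"claw":60},{"dx":0,"dy":0,"dz":0.015,"wx":0,"wy":0,"wz":0,"claw":60},{"dx":0,"dy":0,"dz":-0.8,"wx":0,"wy":0,"wz":0,"claw":60},{"dx":0,"dy":0,"dz":-2,"wx":0,"wy":0,"wz":0,"claw":60},{"dx":0,"dy":0,"dz":-3,"wx":0,"wy":0,"wz":0,"claw":60},{"dx":0,"dy":0,"dz":-3,"wx":0,"wy":0,"wz":0,"claw":60},{"dx":0,"dy":0,"dz":-3,"wx":0,"wy":0,"wz":0,"claw":60},{"dx":0,"dy":0,"dz":-3,"wx":0,"wy":0,"wz":0,"claw":60}]'; python3 look.py q wrist scene >/dev/null; python3 - <<'E'
from h import *
W=np.load('wrist.npy',allow_pickle=True).item();S=np.load('scene.npy',allow_pickle=True).item()
for d in (W,S):
    P=cloud(d);hsv=cv2.cvtColor(d['img'],cv2.COLOR_BGR2HSV)
    m=(cv2.inRange(hsv,(50,80,40),(85,255,255))>0)&(P[...,2]>.074)&(P[...,2]<.1);q=P[m]
    print(d['name'],m.sum(),rect(q[:,:2]),'z',[(x,(np.median(q[abs(q[:,0]-x/1e3)<.008][:,2])*1e3).round(1)) for x in (335,380,420,480,520,560)])
cv2.imwrite('pics/q_mix.png',np.hstack([cv2.resize(S['img'][140:320,80:250],(400,424)),cv2.resize(W['img'],(400,424))]))
E
```

```text
time: 43.48
tcp_pos: [0.4482, -0.2911, 0.1998]
tool_rot: [[1.0, 0.006, -0.002], [0.006, -1.0, 0.001], [-0.002, -0.001, -1.0]]
force: [0.0, -0.3, -0.1]
grip_width: 0.0601
grasp_force: 0.0
wrist 10416 (array([ 448.4, -291.5]), array([243.1,  40.5]), 0.3) z [(335, np.float64(79.6)), (380, np.float64(79.6)), (420, np.float64(79.6)), (480, np.float64(79.7)), (520, np.float64(79.6)), (560, np.float64(79.7))]
scene 1428 (array([ 449. , -291.9]), array([247. ,  41.2]), 0.4) z [(335, np.float64(79.4)), (380, np.float64(79.2)), (420, np.float64(79.3)), (480, np.float64(79.6)), (520, np.float64(79.4)), (560, np.float64(79.8))]
```

View pics/q_mix.png

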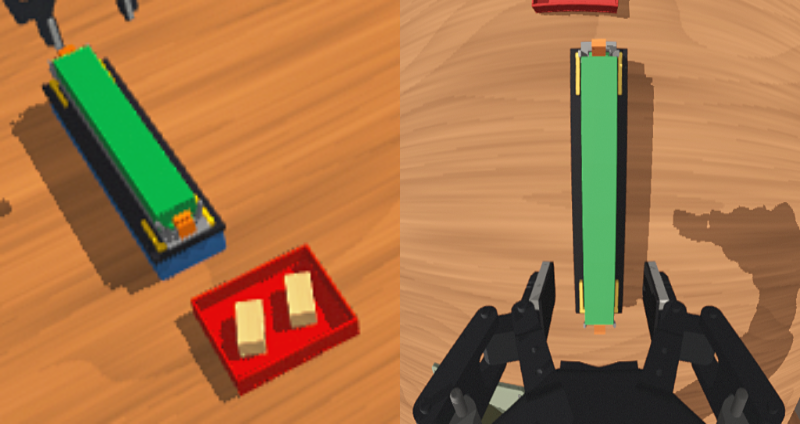

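The closed tub lies flat between the yellow rims, its top at 79.6 mm, and both offcuts are in the tray. I hand the job in.

```bash
python3 -c "from rig import sign_off; print(sign_off())"
```

```text
the job is handed in; nothing more can be done
None
```

The job is handed in (no verdict returned): my last check showed both offcuts in the scrap tray and the closed tub, loaded with all four planes found, lying flat in the nest; the lid push peaked at 83 N at the wrist.

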